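# Pack and lock the carver's tool chest

### The arm

A 6-joint arm with a two-finger parallel gripper is mounted at the origin on the work surface. World frame = base frame: x ahead of the robot, y to its left, z up, the work surface at z = 0. Lengths are in m, angles in rad, forces in N, time in s.
With the tool pointing down it reaches from about 0.25 to 0.775 m from the base axis. Payload 4 kg.
Tool frame: the origin (TCP) lies at the centre of the arm's flange, where the gripper is bolted on; the fingertips stand ahead of it and the grasp point (between the pads) lies 180 mm ahead of it (robot.tcp_to_tips is the z of the fingertips in the tool frame, in m); z points along the fingers, y is the direction in which the jaws open and shut (so a half turn about z gives the same grasp; the last joint's range is limited). The gripper opens to 94 mm and grips with 3 to 60 N. Pads are 16 mm wide; open, the fingers measure 119 mm over their backs; the gripper's body (75 mm by 177 mm) begins 78 mm behind the grasp point.
Start: joints at [-1.316, 0.087, 1.371, -0, 1.684, -0.103], TCP at [0.193, -0.515, 0.405] pointing down, gripper open.
Joint ranges: [-3.1, 3.1], [-0.76, 2.03], [0.27, 2.55], [-1.08, 4.22], [0.17, 2.65], [-2.57, 2.57]. Speed limits (rad/s): [2.79, 2.79, 3.14, 3.14, 3.14, 3.14].

### API

Orientations are given as [roll, pitch, yaw] about the fixed x, y, z axes, in that order (R = Rz(yaw) Ry(pitch) Rx(roll)).
In Python, from bench import robot gives the robot as it stands.
- The arm moves only by the tool move_arm, never from a script. Its argument "increments" is a list that holds one entry, the list of rows, each a list of 7 numbers: the opening, from 0 (shut) to 1 (fully open), then the shift along the tool's x, y, z as a fraction of full scale, then the turn, a rotation vector about the tool's x, y, z as a fraction of full scale. In form: [[[jaw, dx, dy, dz, rx, ry, rz], ...]]. A call has 1 to 8 rows; each row is the pose to reach, as a shift and turn from the pose commanded when the call began, along the tool's axes at that moment; what a row does not reach only later rows make up. Full scale, the value 1, is 0.1 m for a shift and pi/2 rad for a turn. A row lasts 1/12 s, in which the tool goes at most 41.7 mm and 7.16 degrees, less where a joint would pass 70% of its speed; a pose out of reach is approached as far as the arm can. A call with a number of a shift or a turn outside -1 to 1 is refused whole. A call with a gripper value outside its range is refused whole. The fingers move at their own pace and stop on an object; the grip force is fixed at half the most. Time passes only in rows, so rows that repeat a pose let the fingers close. It gives the time, the measured TCP pose, the force and the opening at its end, in the units of the state.
- robot.get_obs(): the state, without advancing time (a new reading comes with each control period).
- robot.snapshot(name): name is "side" or "top" or "wrist"; returns (picture, depth): 480x640x3 uint8, red, green, blue; 480x640 float32, m along the optical axis (not along the pixel's ray), 0 where there is no reading.
- robot.camera_params(name): a dict with "mtx" (3x3 intrinsics, pixels), "R" (3x3) and "t" (3): a world point X has camera coordinates R X + t. Camera axes: x right, y down, z forward; pixel columns grow to the right and rows downward; lengths in m; the calibration is good to about 2 mm. A picture is of the moment at which its call begins: read the wrist's pose just before it. camera_params takes no time and is no camera call; for the wrist camera it gives the pose at the moment of the call.
- robot.close_job(): hands the job in, once; it reports no verdict.
The state is a dict: "time": time; "joint_positions": joint angles; "qvel": joint speeds; "joint_torque": joint torques, N m; "tool_pos": TCP position; "ee_rot": TCP orientation; "wrist_force": force on the tool from outside, world axes, zero at the start; "wrist_torque": the same for the moment, N m; "width": finger opening in m.
Only numpy, scipy, OpenCV 4.12 (cv2) and the standard library are available. Lean on these libraries where they do the work, as an engineer would, in place of code of your own. Each camera call takes 0.05 s, during which the arm holds its last target.

### The job

Put the gouge (the tool with the scooped blade) away in the open wooden tool chest, then slide the chest's lid fully shut and swing the steel hook on the lid round until it is fully home in its catch. Then lock it: put the steel pin from the wooden block down through the catch and the hook's eye until its head sits on the catch. Leave the other tools and things on the bench where they are.

Things in the scene. Friction and masses are not known exactly. Their poses are not given: they have to be found in the camera images.
- chest: Light wooden tool chest fixed to the bench, 170 (x) x 270 (y) x 76 mm high; origin at the centre of its underside, z up. Walls 10 mm, inner floor 8 mm above the bench, inside 150 x 250 mm. Near wall (-x) 58 mm high, the others 76. A plywood lid slides along its x in grooves in the end walls, and a steel catch is fixed outside its +y end wall.
- lid (a joint): Lid slide, m: 0 fully shut against the far wall, grows as the lid is pulled out to the chest's -x, at most 0.125; starts 0.105 to 0.12, inside then open from chest x = -29 mm or less to +75 mm. Lid 151 x 244 x 8 mm, top 68 mm above the bench. Stays where it is left; about 3 N moves it.
- lid_pull (a point): Top centre of the wooden batten on the lid for pushing it: 16 mm (x) x 90 mm (y) x 30 mm high, standing on the lid, this point 98 mm above the bench. Moves with the lid, axes as the chest's.
- hook (a joint): Angle of the flat steel hook on the lid, rad: 0 fully closed (arm along the chest's +y, eye in the catch), grows as it opens counter-clockwise seen from above (at 1.5, its limit, it points nearly to the chest's -x). Starts 0.9 to 1.45. Swings in a level plane, stays where it is left; about 1.2 N at the post moves it.
- hook_pivot (a point): Top centre of the hook's upright pivot, on the lid at x = 25, y = 62 mm in the chest's frame when the lid is shut; moves with the lid. The hook's arm is 20 mm wide, 6 mm thick, 87 to 93 mm above the bench (19 mm clear of the lid).
- hook_post (a point): Top centre of the upright steel post on the hook's arm, 14 mm in diameter, 50 mm from the pivot, from the arm (93 mm) up to 119 mm above the bench: push it sideways to swing the hook.
- hook_eye (a point): Centre of the eye at the hook's end, 91 mm from the pivot: a 34 mm square plate with a 20 mm hole.
- catch (a point): Centre of the mouth of the 16 mm vertical hole in the catch's top, 103 mm above the bench (chest frame x = 25, y = 153 mm). The catch is two bored level lugs, 36 x 36 x 6 mm (78 to 84 and 97 to 103 mm up), joined by a web on the chest's +x side and open to -x, where the hook's eye swings in between them. Free space below it.
- gouge: Carving gouge lying on the bench, 196 mm long along its x: square light wood handle 24 x 24 mm with rounded edges from x = -100 to +8 mm, brass ferrule, then a narrow scooped (channel-shaped) steel blade 17 mm wide to x = +96 mm. Origin on the underside, near the centre of mass; z up. About 0.16 kg.
- pin: Steel locking pin standing upright in one of the two holes of the wooden block: shank 12 mm in diameter, 60 mm long with a tapered tip, then a plain cylindrical head 24 mm in diameter and 34 mm high. Origin at the tip, z up along the axis (head from z = 60 to 94 mm). In the block the head's underside is 68 mm above the bench. About 0.08 kg.
- pin_seat (a point): On the pin's axis at the underside of its head, 60 mm above the tip; it coincides with catch when the pin is fully home.
- block: Wooden peg block fixed to the bench, 130 x 50 x 48 mm high, origin at the centre of its underside; two 15 mm holes 40 mm deep at x = -35 and +35 mm on its top. The pin stands in one, the awl in the other.
- rasp: Flat dark rasp, 235 mm long with a square wooden handle and a flat 28 mm wide blade; bystander, lies beside the gouge. Origin on the underside near its middle.
- brush: Wooden bench brush with black bristles, 195 mm long, 34 mm wide; bystander, lies beside the gouge. Origin on the underside.
- awl: Awl with a bulbous wooden handle (34 mm at its widest), standing in the block's other hole, its top 126 mm above the bench; bystander. Origin at the tip.
- mallet: Round carver's mallet standing on its head beyond the chest, 84 mm in diameter, 225 mm high; bystander. Origin at the centre of its underside.
- mug: White mug, 80 mm in diameter, 95 mm high; bystander. Origin at the centre of its underside.
Mind the look-alikes: they are no part of the job. What is shaped like the gouge but purple is not meant. What is shaped like the pin but green is not meant.

How it is judged:
On the way, in this order (a step that is already met when the one before it is completed fails the run):
1. the gouge lies inside the chest (x of gouge in the frame of chest between -0.075 and 0.075 m and y of gouge in the frame of chest between -0.125 and 0.125 m and z of gouge in the frame of chest between -0.005 and 0.03 m), for 0.2 s.
2. with the gouge inside, the lid is fully shut (all of step 1 and value of joint lid below 0.004 m), for 0.2 s.
3. with the lid shut, the hook is swung home into its catch (all of step 2 and value of joint hook below 0.05 rad), for 0.2 s.
4. the pin stands down through the catch and the hook's eye, its head on the catch (all of step 3 and horizontal distance between pin_seat and catch below 0.005 m and z of pin_seat in the frame of catch between -0.006 and 0.005 m and angle between pin's own z axis and vertical below 0.15 rad), for 0.2 s.
At the end, for the whole second after the job is handed in: Gouge inside the chest's walls and under 30 mm above its underside; lid shut within 4 mm; hook closed within 0.05 rad; pin through catch and eye, within 0.15 rad of upright, head within 5 mm of the catch's top and 5 mm of the hole's axis; gouge and pin at rest (all of step 4 and linear speed of each of gouge, pin below 0.02 m/s); the robot touches nothing.
It fails at once if the flat rasp is moved more than 40 mm (distance of rasp from where it was at the start of the episode above 0.04 m).
It fails at once if the bench brush is moved more than 40 mm (distance of brush from where it was at the start of the episode above 0.04 m).
It fails at once if the awl is moved more than 40 mm (distance of awl from where it was at the start of the episode above 0.04 m).
It fails at once if the mallet is moved more than 40 mm (distance of mallet from where it was at the start of the episode above 0.04 m).
It fails at once if the mug is moved more than 40 mm (distance of mug from where it was at the start of the episode above 0.04 m).
It also fails if it takes over 72 s, if anything falls off the work surface, if the arm or the gripper's body presses on something with over 40 N, if the wrist force passes 120 N, or if a joint passes its speed limit or range.

## Working session

There is one attempt and no reset: what is moved stays moved. The work goes in short steps, Python scripts to look and compute and a tool call to move; the robot and the scene stay as the last step left them, time stands still between calls to the robot, and variables do not carry over. Pictures are saved under pics/ and viewed, and the job is handed in when it is done.

Besides the shell and the picture viewer there is one more tool, called after ">>>" by a JSON object that holds its "op" and its "data". move_arm: Moves the arm, as the interface text tells. Its arguments: {"type":"object","properties":{"increments":{"type":"array","items":{"type":"array","items":{"type":"array","items":{"type":"number","minimum":-1,"maximum":1}}}}},"required":["increments"]}

```bash
mkdir -p pics; ls; python3 - <<'E'
from bench import robot
import cv2,numpy as np
print(robot.get_obs())
for n in ("top","side"):
    p,d=robot.snapshot(n); cv2.imwrite(f"pics/{n}0.png",p[:,:,::-1]); np.save(f"{n}0.npy",d)
    c=robot.camera_params(n); print(n,c)
print(robot.tcp_to_tips)
E
```

```text
pics
{'time': 0.0, 'joint_positions': array([-1.31609807e+00,  8.79798780e-02,  1.37225372e+00,  1.18824771e-05,
        1.68358216e+00, -1.03069765e-01]), 'qvel': array([-7.69836202e-05,  3.77469895e-04,  9.96106617e-04, -3.42955293e-04,
        3.21436194e-05,  6.17385385e-05]), 'joint_torque': array([ 7.34377008e-04, -3.40180814e+01, -3.02430189e+01,  7.17822346e-02,
        3.29543184e-02, -1.64833932e-04]), 'tool_pos': array([ 0.19258791, -0.5150679 ,  0.40349036]), 'ee_rot': array([-3.13938257e+00, -2.40476088e-04,  3.57769085e-01]), 'wrist_force': array([ 0.0022597 ,  0.05655095, -0.30452944]), 'wrist_torque': array([ 0.03139584, -0.02048099, -0.00490731]), 'width': 0.09419867841837301}
top {'mtx': array([[507.26568875,   0.        , 318.82025313],
       [  0.        , 507.26568875, 238.00147381],
       [  0.        ,   0.        ,   1.        ]]), 'R': array([[ 0.01109984, -0.99991746,  0.00647072],
       [-0.99820046, -0.01146167, -0.05885982],
       [ 0.05892913, -0.00580575, -0.99824529]]), 't': array([-0.00472887,  0.51453572,  1.41328964])}
side {'mtx': array([[438.06020901,   0.        , 310.71166212],
       [  0.        , 438.06020901, 234.50099843],
       [  0.        ,   0.        ,   1.        ]]), 'R': array([[-0.69096275, -0.72274232,  0.01462941],
       [-0.48975073,  0.45313898, -0.74485521],
       [ 0.53170923, -0.52183197, -0.66706573]]), 't': array([0.34076425, 0.30892094, 0.80932399])}
0.1992
```

View pics/top0.png

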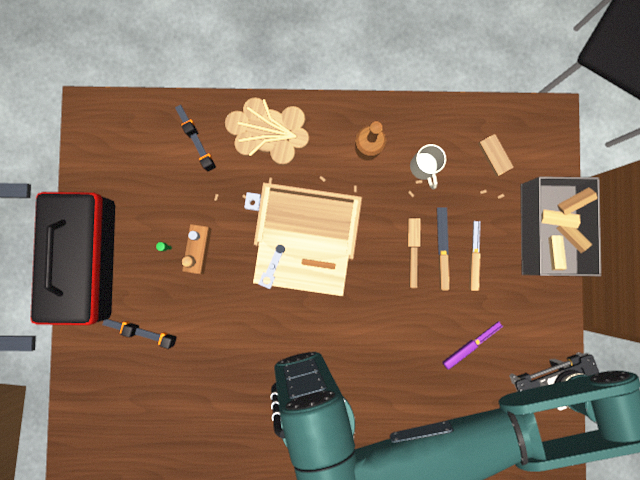

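View pics/side0.png

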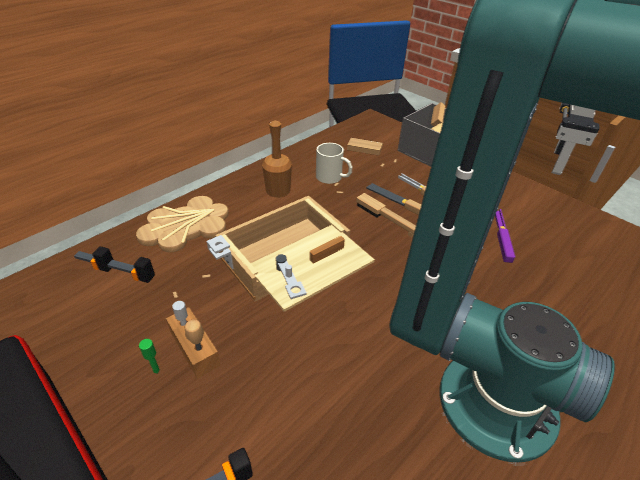

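```bash
python3 - <<'E'
import cv2,numpy as np
p=cv2.imread("pics/top0.png")
a=cv2.resize(p[170:310,390:520],None,fx=4.2,fy=4.2,interpolation=cv2.INTER_CUBIC)
cv2.imwrite("pics/c1.png",a)
b=cv2.resize(p[170:310,150:380],None,fx=3.4,fy=3.4,interpolation=cv2.INTER_CUBIC)
cv2.imwrite("pics/c2.png",b)
E
```

```text
(no output)
```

View pics/c1.png

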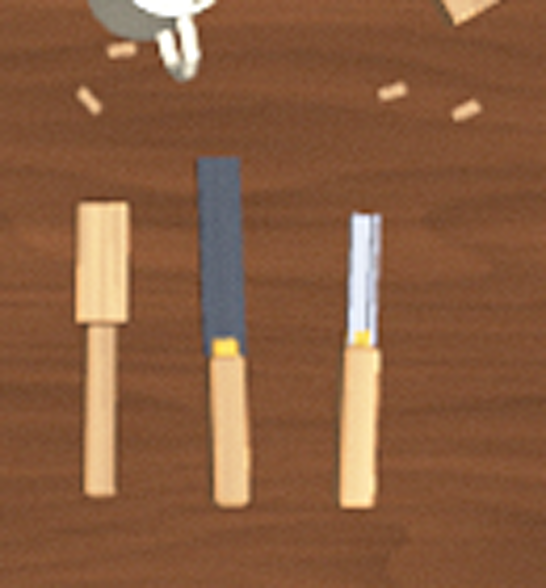

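View pics/c2.png

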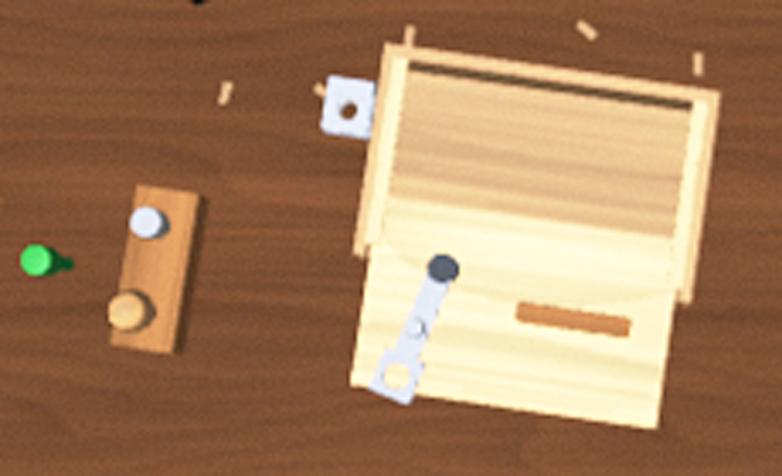

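```bash
cat > h.py <<'E'
import numpy as np,cv2
def cloud(d,c):
    K,R,t=c["mtx"],np.array(c["R"]),np.array(c["t"])
    v,u=np.mgrid[0:480,0:640]
    P=np.stack([(u-K[0,2])/K[0,0]*d,(v-K[1,2])/K[1,1]*d,d],-1)
    return (P-t)@R
def pix(u,v,z,c):
    K,R,t=c["mtx"],np.array(c["R"]),np.array(c["t"])
    r=np.array([(u-K[0,2])/K[0,0],(v-K[1,2])/K[1,1],1.])@R
    o=-t@R
    return o+r*(z-o[2])/r[2]
E
python3 - <<'E'
from bench import robot
from h import *
d=np.load("top0.npy");c=robot.camera_params("top")
W=cloud(d,c);W[d==0]=np.nan
print("bench z",np.nanmedian(W[300:330,200:400,2]),np.nanstd(W[310:330,200:300,2]))
def rect(u0,u1,v0,v1,z0,z1,name,img=False):
    s=W[v0:v1,u0:u1].reshape(-1,3);m=(s[:,2]>z0)&(s[:,2]<z1);q=s[m]
    r=cv2.minAreaRect((q[:,:2]*1000).astype(np.float32)); print(name,len(q),np.round(r[0],1),np.round(r[1],1),round(r[2],2),"med",np.round(np.median(q,0)*1000,1)); return q
rect(245,370,175,305,.0715,.082,"chest wall tops")
rect(250,355,255,300,.062,.074,"lid")
rect(295,340,255,272,.09,.104,"batten")
rect(270,290,240,258,.085,.125,"pivot")
rect(240,262,190,212,.095,.11,"catch")
rect(180,212,220,275,.04,.055,"block")
rect(183,203,226,246,.09,.112,"pin")
rect(175,200,250,272,.1,.135,"awl")
rect(465,490,210,300,.006,.04,"gouge")
rect(465,490,252,300,.015,.04,"gouge handle")
rect(465,490,215,250,.003,.04,"gouge blade")
rect(430,455,200,300,.003,.04,"rasp")
rect(403,425,210,300,.006,.06,"brush")
# hook region heights
for n,(u,v) in dict(pivot=(280.4,248.6),post=(272.9,266.2),eye=(267,280.3),catch=(252.6,202),pin=(193.5,235.5),).items():
    print(n,W[round(v),round(u)].round(4))
print(np.round(W[180:300:6,298,:]*1000))
E
```

```text
bench z -0.00012926988098326556 0.0030465664848619107
chest wall tops 1586 [509.1  57.4] [305.5 272.1] 82.36 med [549.4  40.4  74.8]
lid 2616 [426.6  44.3] [256.5 112.7] 82.46 med [415.   35.   67.8]
batten 201 [440.5   3.7] [89.2 15.8] 82.52 med [440.6   5.5  97.7]
pivot 110 [472.3 108.5] [22.2 38. ] 70.5 med [474.1 109.3  94.5]
catch 193 [605.1 180.9] [36.  42.1] 81.89 med [606.3 181.6 102.4]
block 680 [478.1 341.4] [ 51.9 130. ] 82.04 med [479.8 335.6  47.6]
pin 70 [513.6 336.6] [21.1 22.9] 0.22 med [513.5 334.8 100.4]
awl 116 [443.7 344.1] [27.3 29.3] 64.37 med [444.5 342.6 117.1]
gouge 625 [ 471.  -447.4] [ 67.9 240.2] 89.91 med [ 454.7 -436.3   19.9]
gouge handle 347 [ 425.9 -436. ] [ 25.7 109.2] 87.19 med [ 426.6 -434.8   22.9]
gouge blade 286 [ 537.1 -448.6] [69.6 98.2] 89.43 med [ 531.1 -442.2   11.7]
rasp 1045 [ 487.4 -348.8] [ 69.2 282. ] 89.74 med [ 484.9 -346.9   10.8]
brush 703 [ 467.7 -267.5] [ 59.7 238.1] 89.96 med [ 497.1 -261.5   29.6]
pivot [0.4794 0.1041 0.0965]
post [0.4341 0.12   0.1192]
eye [0.3965 0.1396 0.071 ]
catch [0.6161 0.19   0.0009]
pin [0.5111 0.3318 0.0996]
[[681.  63.  -2.]
 [664.  62.  -4.]
 [637.  60.  65.]
 [629.  62.   3.]
 [611.  61.   6.]
 [593.  61.  14.]
 [577.  61.   4.]
 [559.  60.  12.]
 [543.  60.   5.]
 [522.  58.  67.]
 [505.  58.  71.]
 [489.  58.  63.]
 [473.  57.  68.]
 [457.  57.  72.]
 [440.  57.  70.]
 [424.  57.  69.]
 [408.  56.  71.]
 [392.  56.  73.]
 [376.  56.  67.]
 [356.  58.  -0.]]
```

The gouge candidates are the tool at (475,255), with a light wood handle, brass ferrule and narrow channelled steel blade, and the purple look-alike at (473,345). The (475,255) tool fits; (443,250) is the dark flat rasp and (413,253) the brush. For the pin, the steel head at (193,236) in the block fits, and (161,246) is the green look-alike. The enlarged crops confirm both.

>>> {"op": "move_arm", "data": {"increments": [[[1, 0.35, 0.03, 0, 0, 0, 0.07], [1, 0.7, 0.05, 0, 0, 0, 0.14], [1, 1, 0.08, 0, 0, 0, 0.2], [1, 1, 0.08, 0, 0, 0, 0.255], [1, 1, 0.08, 0, 0, 0, 0.255]]]}}

```text
time: 0.52
tool_pos: [0.2905, -0.487, 0.4039]
ee_rot: [-3.14, 0.001, -0.041]
wrist_force: [-0.9, -0.6, 0.3]
width: 0.0939
```

>>> {"op": "move_arm", "data": {"increments": [[[1, 0.35, -0.1, 0, 0, 0, 0], [1, 0.7, -0.25, 0, 0, 0, 0], [1, 0.8, -0.4, 0, 0, 0, 0], [1, 0.8, -0.5, 0, 0, 0, 0], [1, 0.8, -0.5, 0, 0, 0, 0], [1, 0.8, -0.5, 0, 0, 0, 0]]]}}

```text
time: 1.02
tool_pos: [0.3701, -0.4412, 0.4048]
ee_rot: [3.141, 0.001, -0.043]
wrist_force: [0.2, -0.4, 0.2]
width: 0.0937
```

```bash
python3 - <<'E'
from bench import robot
import cv2,numpy as np,pickle
c=robot.camera_params("wrist");o=robot.get_obs()
p,d=robot.snapshot("wrist"); cv2.imwrite("pics/w1.png",p[:,:,::-1]); pickle.dump((c,d,o),open("w1.pkl","wb"))
c=robot.camera_params("top");p,d=robot.snapshot("top"); cv2.imwrite("pics/top1.png",p[:,:,::-1]); pickle.dump((c,d),open("top1.pkl","wb"))
print(o["time"],o["tool_pos"],o["ee_rot"],o["wrist_force"])
E
```

```text
1.0167 [ 0.3701307  -0.44121567  0.40477629] [ 3.14079696e+00  7.86276065e-04 -4.25294873e-02] [ 0.15175777 -0.4377296   0.18862757]
```

View pics/w1.png

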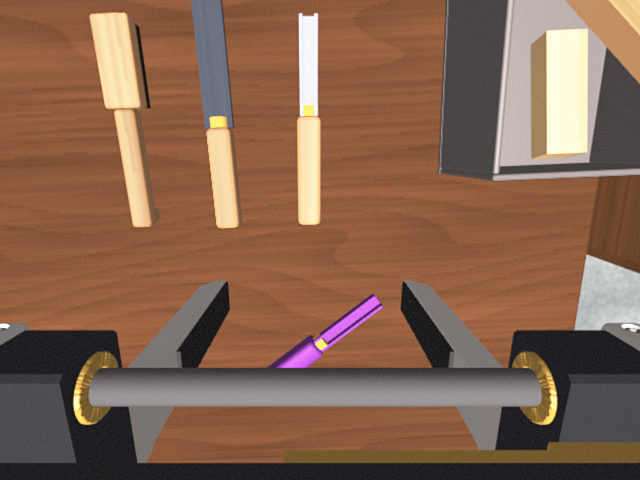

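The wrist view shows the gouge handle at (309,117)-(309,223) with its blade running up to (308,14). It is nearly aligned with the jaws; the purple one is at (330,330).

```bash
python3 - <<'E'
from h import *; import pickle
c,d,o=pickle.load(open("w1.pkl","rb"))
for (u,v,z,n) in [(298.5,117,.024,'L top'),(320.5,117,.024,'R top'),(298.5,222,.024,'L bot'),(320.5,222,.024,'R bot'),(309.5,223,.024,"end"),(308.5,14,.01,"tip"),(309,116.5,.02,"ferrule/handle")]:
    print(n,(pix(u,v,z,c)*1000).round(1))
W=cloud(d,c)
s=W[105:230,290:330].reshape(-1,3); q=s[(s[:,2]>.012)&(s[:,2]<.04)]
r=cv2.minAreaRect((q[:,:2]*1000).astype(np.float32));print(r,np.median(q,0))
c,d=pickle.load(open("top1.pkl","rb"))
# same in top cam
for u,v in [(475.5,252),(475,290.5)]: print((pix(u,v,.024,c)*1000).round(1))
# chest corners top view
p=cv2.imread("pics/top1.png")
for n,u,v,z in [("FL",386,43,.076),("FR",720,92,.076),("NL",355,253,.076),("NR",690,302,.076),("batTL",518,302,.098),("batTR",631,318,.098),("batBR",628,335,.098),("batBL",516,319,.098),("pivot",443,268,.096),("post",418,327,.119),("eye",397,375,.093),("catch",348,110,.103),("pin",147,222,.102),("awl",128,311,.126)]:
    print(n,(pix(150+u/3.4,170+v/3.4,z,c)*1000).round(1))
E
```

```text
L top [ 480.3 -429.9   24. ]
R top [ 479.4 -451.1   24. ]
L bot [ 377.6 -424.3   24. ]
R bot [ 376.6 -447.1   24. ]
end [ 376.  -435.7   24. ]
tip [ 572.  -443.6   10. ]
ferrule/handle [ 480.7 -440.    20. ]
((432.7740478515625, -436.9127197265625), (24.04478645324707, 117.31439208984375), 87.65232849121094) [ 0.43541061 -0.43717058  0.02386682]
[ 479.8 -437.9   24. ]
[ 372.5 -435.8   24. ]
FL [659.6 153.   76. ]
FR [ 623.5 -113.7   76. ]
NL [491.7 174.6  76. ]
NR [455.9 -91.   76. ]
batTL [454.   44.5  98. ]
batTR [442.5 -43.5  98. ]
batBR [429.3 -41.3  98. ]
batBL [440.8  45.9  98. ]
pivot [479.9 103.4  96. ]
post [433.7 120.2 119. ]
eye [396.2 138.1  93. ]
catch [602.  178.9 103. ]
pin [512.8 333.3 102. ]
awl [443.3 340.2 126. ]
```

>>> {"op": "move_arm", "data": {"increments": [[[1, 0.35, -0.02, 0.1, 0, 0, 0], [1, 0.7, -0.05, 0.4, 0, 0, 0], [1, 0.97, -0.05, 0.8, 0, 0, 0], [1, 0.97, -0.05, 1, 0, 0, 0], [1, 0.97, -0.05, 1, 0, 0, 0]]]}}

```text
time: 1.53
tool_pos: [0.4676, -0.4397, 0.296]
ee_rot: [-3.132, 0.01, -0.042]
wrist_force: [-0.6, -0.6, -1.4]
width: 0.0944
```

>>> {"op": "move_arm", "data": {"increments": [[[0.8, 0, 0, 0.35, 0, 0, 0], [0.8, 0, 0, 0.6, 0, 0, 0], [0.8, 0, 0, 0.7, 0, 0, 0], [0.8, 0, 0, 0.7, 0, 0, 0]]]}}

```text
time: 1.87
tool_pos: [0.4666, -0.4406, 0.2327]
ee_rot: [-3.138, 0.004, -0.044]
wrist_force: [-0.4, 0.3, -0.4]
width: 0.0757
```

```bash
python3 - <<'E'
from bench import robot
import cv2,numpy as np,pickle
from h import *
c=robot.camera_params("wrist");o=robot.get_obs()
p,d=robot.snapshot("wrist"); cv2.imwrite("pics/w2.png",p[:,:,::-1])
print(o["time"],o["tool_pos"],o["ee_rot"],o["wrist_force"])
E
```

```text
1.8667 [ 0.46658361 -0.44061281  0.23266106] [-3.13827847  0.00386445 -0.04446137] [-0.40357316  0.32725746 -0.44468526]
```

View pics/w2.png

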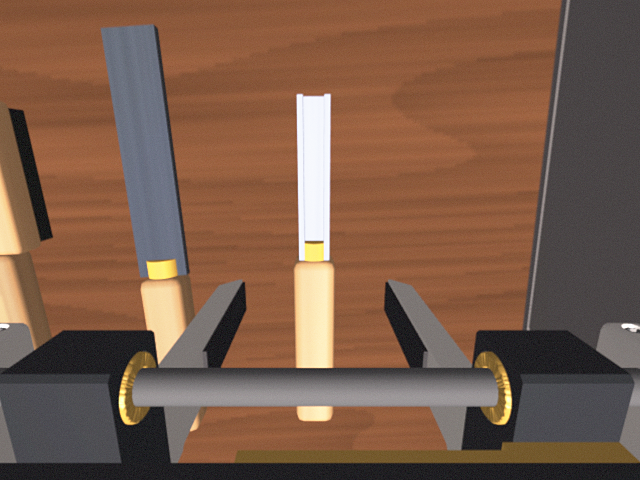

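The gouge is centred between the fingers at (314,340), and the rasp at (165,330) is clear of them.

>>> {"op": "move_arm", "data": {"increments": [[[0.8, 0, 0, 0.2, 0, 0, 0], [0.8, 0, 0, 0.3, 0, 0, 0], [0.8, 0, 0, 0.3, 0, 0, 0], [0, 0, 0, 0.3, 0, 0, 0], [0, 0, 0, 0.3, 0, 0, 0], [0, 0, 0, 0.3, 0, 0, 0], [0, 0, 0, 0.3, 0, 0, 0], [0, 0, 0, 0.3, 0, 0, 0]]]}}

```text
time: 2.58
tool_pos: [0.4685, -0.4404, 0.2056]
ee_rot: [3.141, -0.001, -0.043]
wrist_force: [-0.6, 0.0, -1.1]
width: 0.0452
```

>>> {"op": "move_arm", "data": {"increments": [[[0, 0, 0, 0, 0, 0, 0], [0, 0, 0, 0, 0, 0, 0], [0, 0, 0, 0, 0, 0, 0], [0, 0, 0, 0, 0, 0, 0]]]}}

```text
time: 2.92
tool_pos: [0.4683, -0.4402, 0.2047]
ee_rot: [-3.141, -0.0, -0.043]
wrist_force: [0.1, 0.3, 1.1]
width: 0.0236
```

>>> {"op": "move_arm", "data": {"increments": [[[0, 0, 0, -0.1, 0, 0, 0], [0, 0, 0, -0.3, 0, 0, 0], [0, 0, 0, -0.6, 0, 0, 0], [0, 0, 0, -0.9, 0, 0, 0], [0, 0, 0, -1, 0, 0, 0], [0, 0, 0, -1, 0, 0, 0]]]}}

```text
time: 3.42
tool_pos: [0.4688, -0.4409, 0.3095]
ee_rot: [3.135, -0.006, -0.043]
wrist_force: [0.6, 0.1, -1.8]
width: 0.0239
```

>>> {"op": "move_arm", "data": {"increments": [[[0, 0, -0.2, -0.2, 0, 0, 0], [0, 0, -0.5, -0.4, 0, 0, 0], [0, 0, -0.8, -0.5, 0, 0, 0], [0, 0, -1, -0.5, 0, 0, 0], [0, 0, -1, -0.5, 0, 0, 0]]]}}

```text
time: 3.83
tool_pos: [0.4728, -0.337, 0.3539]
ee_rot: [-3.139, 0.001, -0.039]
wrist_force: [0.1, 0.2, -2.3]
width: 0.0234
```

```bash
python3 - <<'E'
from bench import robot
import cv2
o=robot.get_obs()
p,d=robot.snapshot("wrist"); cv2.imwrite("pics/w3.png",p[:,:,::-1])
print(o["time"],o["tool_pos"],o["ee_rot"],o["wrist_force"],o["joint_positions"])
E
```

```text
3.8333 [ 0.47281049 -0.33695464  0.35386023] [-3.13878773e+00  8.47487473e-04 -3.90563900e-02] [ 0.12319758  0.16471642 -2.26773139] [-0.717249    0.17074413  1.37824231  0.001653    1.5950259   0.89264295]
```

View pics/w3.png

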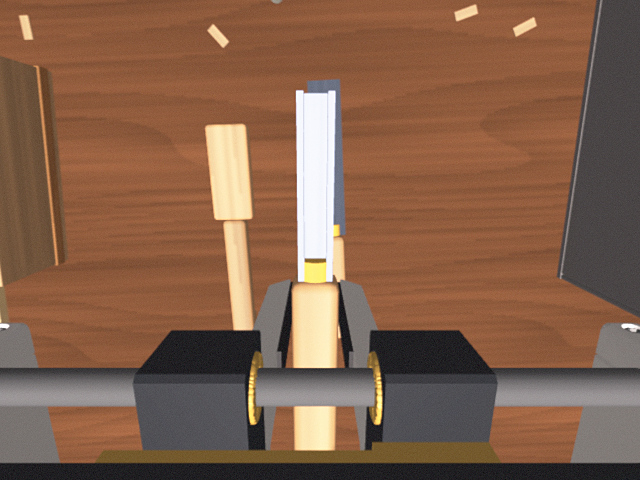

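The gouge is firmly held and level at (315,280). Next I carry it toward the chest and turn it.

>>> {"op": "move_arm", "data": {"increments": [[[0, 0.05, -0.2, 0, 0, 0, -0.06], [0, 0.1, -0.5, 0, 0, 0, -0.13], [0, 0.2, -0.8, 0, 0, 0, -0.2], [0, 0.3, -1, 0, 0, 0, -0.27], [0, 0.3, -1, 0, 0, 0, -0.34], [0, 0.3, -1, 0, 0, 0, -0.41], [0, 0.3, -1, 0, 0, 0, -0.45], [0, 0.3, -1, 0, 0, 0, -0.45]]]}}

```text
time: 4.55
tool_pos: [0.5067, -0.2426, 0.3523]
ee_rot: [-3.139, 0.002, 0.664]
wrist_force: [-0.3, 1.0, -0.9]
width: 0.0238
```

```bash
cat > go.py <<'E'
from bench import robot
import numpy as np,sys
from scipy.spatial.transform import Rotation as Ro
# usage: go.py x y z yaw  -> needed shift/turn in units (tool frame), z = TCP z
def go(x,y,z,yaw):
    o=robot.get_obs();R=Ro.from_euler('xyz',o["ee_rot"])
    T=Ro.from_euler('xyz',[np.pi,0,yaw])
    s=R.inv().apply(np.array([x,y,z])-o["tool_pos"])/.1
    r=(R.inv()*T).as_rotvec()/(np.pi/2)
    print("t",o["time"],"pos",o["tool_pos"].round(4),"rot",o["ee_rot"].round(3),"F",o["wrist_force"].round(1),"w",round(o["width"],4))
    print("shift",s.round(3),"turn",r.round(3))
O=np.array([.5577,.0307]);A=-.1326
def ch(x,y): # chest mm -> world m
    c,s=np.cos(A),np.sin(A); return O+np.array([c*x-s*y,s*x+c*y])/1000
if __name__=="__main__":
    a=[float(v) for v in sys.argv[1:]]; go(*a)
E
python3 go.py .579 .0238 .354 1.438
```

```text
t 4.55 pos [ 0.5067 -0.2426  0.3523] rot [-3.139e+00  2.000e-03  6.640e-01] F [-0.3  1.  -0.9] w 0.0238
shift [ 2.211 -1.652 -0.017] turn [-0.002  0.    -0.493]
```

>>> {"op": "move_arm", "data": {"increments": [[[0, 0.2, -0.1, 0, 0, 0, -0.06], [0, 0.5, -0.3, 0, 0, 0, -0.13], [0, 0.8, -0.5, 0, 0, 0, -0.2], [0, 1, -0.7, 0, 0, 0, -0.27], [0, 1, -0.7, 0, 0, 0, -0.34], [0, 1, -0.7, 0, 0, 0, -0.41], [0, 1, -0.7, 0, 0, 0, -0.48], [0, 1, -0.7, 0, 0, 0, -0.493]]]}}

```text
time: 5.22
tool_pos: [0.5425, -0.1255, 0.3531]
ee_rot: [-3.139, 0.0, 1.439]
wrist_force: [0.2, 0.2, -1.5]
width: 0.0239
```

```bash
python3 go.py .579 .0238 .354 1.438
```

```text
t 5.2167 pos [ 0.5425 -0.1255  0.3531] rot [-3.139  0.     1.439] F [ 0.2  0.2 -1.5] w 0.0239
shift [ 1.528  0.166 -0.01 ] turn [-0.002  0.     0.001]
```

>>> {"op": "move_arm", "data": {"increments": [[[0, 0.2, 0.1, 0, 0, 0, 0], [0, 0.5, 0.17, 0, 0, 0, 0], [0, 0.8, 0.17, 0, 0, 0, 0], [0, 1, 0.17, 0, 0, 0, 0], [0, 1, 0.17, 0, 0, 0, 0]]]}}

```text
time: 5.63
tool_pos: [0.5729, -0.0255, 0.3534]
ee_rot: [-3.14, -0.002, 1.438]
wrist_force: [-0.2, -0.9, -0.9]
width: 0.0239
```

>>> {"op": "move_arm", "data": {"increments": [[[0, 0.2, 0, 0, 0, 0, 0], [0, 0.4, 0, 0, 0, 0, 0], [0, 0.53, 0, 0, 0, 0, 0], [0, 0.53, 0, 0, 0, 0, 0], [0, 0.53, 0, 0, 0, 0, 0]]]}}

```text
time: 6.05
tool_pos: [0.5795, 0.024, 0.3541]
ee_rot: [-3.141, 0.001, 1.438]
wrist_force: [-0.6, -0.3, -0.7]
width: 0.0233
```

```bash
python3 go.py .579 .0238 .354 1.438;  python3 - <<'E'
from bench import robot
import cv2,pickle
c=robot.camera_params("wrist")
p,d=robot.snapshot("wrist"); cv2.imwrite("pics/w4.png",p[:,:,::-1]);pickle.dump((c,d),open("w4.pkl","wb"))
E
```

```text
t 6.05 pos [0.5795 0.024  0.3541] rot [-3.141e+00  1.000e-03  1.438e+00] F [-0.6 -0.3 -0.7] w 0.0233
shift [-0.002 -0.005  0.001] turn [-0.     0.001 -0.   ]
```

View pics/w4.png

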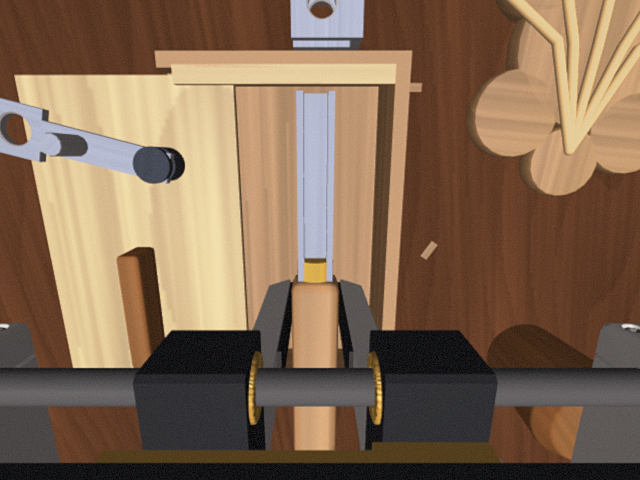

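The gouge is centred in the opening, between the lid edge at u=238 and the far wall at u=380, and parallel to both. The catch hole at (321,8) lines up with where the chest fit puts it. Lowering now.

>>> {"op": "move_arm", "data": {"increments": [[[0, 0, 0, 0.2, 0, 0, 0], [0, 0, 0, 0.5, 0, 0, 0], [0, 0, 0, 0.8, 0, 0, 0], [0, 0, 0, 1, 0, 0, 0], [0, 0, 0, 1, 0, 0, 0]]]}}

```text
time: 6.52
tool_pos: [0.5774, 0.0231, 0.2487]
ee_rot: [-3.13, 0.002, 1.436]
wrist_force: [-1.0, 0.7, -2.2]
width: 0.0236
```

>>> {"op": "move_arm", "data": {"increments": [[[0, 0, 0, 0.15, 0, 0, 0], [0, 0, 0, 0.3, 0, 0, 0], [0, 0, 0, 0.4, 0, 0, 0], [0, 0, 0, 0.4, 0, 0, 0], [0, 0, 0, 0.4, 0, 0, 0]]]}}

```text
time: 6.93
tool_pos: [0.5796, 0.0239, 0.2152]
ee_rot: [3.141, 0.0, 1.438]
wrist_force: [0.1, -0.5, -0.4]
width: 0.024
```

```bash
python3 go.py .579 .0238 .2135 1.438
```

```text
t 6.9333 pos [0.5796 0.0239 0.2152] rot [3.141 0.    1.438] F [ 0.1 -0.5 -0.4] w 0.024
shift [-0.002 -0.006  0.017] turn [ 0.  0. -0.]
```

>>> {"op": "move_arm", "data": {"increments": [[[0, 0, 0, 0.015, 0, 0, 0], [0.3, 0, 0, 0.015, 0, 0, 0], [0.45, 0, 0, 0.015, 0, 0, 0], [0.45, 0, 0, 0.015, 0, 0, 0], [0.45, 0, 0, 0.015, 0, 0, 0], [0.45, 0, 0, 0.015, 0, 0, 0]]]}}

```text
time: 7.43
tool_pos: [0.5796, 0.0245, 0.2137]
ee_rot: [3.141, 0.0, 1.439]
wrist_force: [-0.5, -0.1, -0.2]
width: 0.042
```

>>> {"op": "move_arm", "data": {"increments": [[[0.45, 0, 0, -0.1, 0, 0, 0], [0.45, 0, 0, -0.4, 0, 0, 0], [0.45, 0, 0, -0.8, 0, 0, 0], [0.45, 0, 0, -1, 0, 0, 0], [0.45, 0, 0, -1, 0, 0, 0]]]}}

```text
time: 7.85
tool_pos: [0.5808, 0.0245, 0.3212]
ee_rot: [3.128, -0.001, 1.439]
wrist_force: [1.2, -0.3, -0.1]
width: 0.0424
```

```bash
python3 -c "
from go import *
p=ch(-150,-44);print(p);go(p[0],p[1],.33,1.438)
from bench import robot
import cv2
p,d=robot.snapshot('wrist'); cv2.imwrite('pics/w5.png',p[:,:,::-1])"
```

```text
[0.40319946 0.00691802]
t 7.85 pos [0.5808 0.0245 0.3212] rot [ 3.128e+00 -1.000e-03  1.439e+00] F [ 1.2 -0.3 -0.1] w 0.0424
shift [-0.408 -1.736 -0.112] turn [ 0.009 -0.001  0.   ]
```

View pics/w5.png

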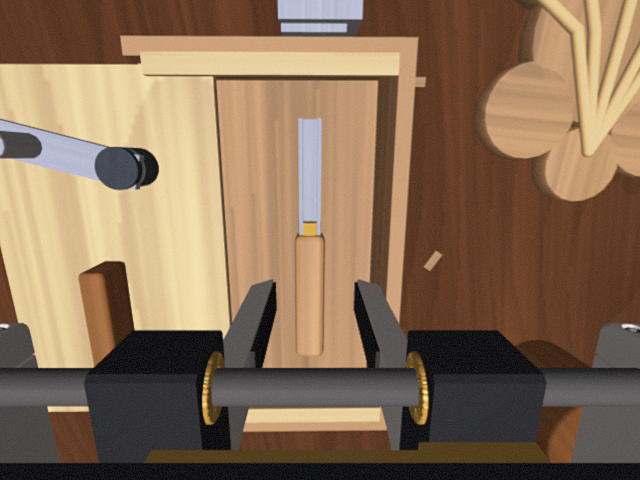

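The gouge lies flat inside the chest, at (310,290). Next I straddle the batten and push the lid.

>>> {"op": "move_arm", "data": {"increments": [[[0.45, -0.1, -0.2, -0.1, 0, 0, 0], [0.45, -0.2, -0.5, -0.1, 0, 0, 0], [0.45, -0.3, -0.8, -0.1, 0, 0, 0], [0.45, -0.4, -1, -0.1, 0, 0, 0], [0.45, -0.4, -1, -0.1, 0, 0, 0]]]}}

```text
time: 8.32
tool_pos: [0.4717, -0.0024, 0.3214]
ee_rot: [-3.136, 0.001, 1.438]
wrist_force: [0.2, 0.2, 0.7]
width: 0.0426
```

>>> {"op": "move_arm", "data": {"increments": [[[0.45, 0, -0.2, 0, 0, 0, 0], [0.45, 0, -0.34, 0, 0, 0, 0], [0.45, 0, -0.34, 0, 0, 0, 0], [0.45, 0, -0.34, 0, 0, 0, 0]]]}}

```text
time: 8.65
tool_pos: [0.4415, 0.0026, 0.3225]
ee_rot: [-3.141, -0.0, 1.439]
wrist_force: [0.2, -0.6, -0.2]
width: 0.0424
```

```bash
python3 -c "
from go import *
p=ch(-111,-44);print(p);go(p[0],p[1],.274,1.438)
from bench import robot
import cv2
p,d=robot.snapshot('wrist'); cv2.imwrite('pics/w6.png',p[:,:,::-1])"
```

```text
[0.4418571  0.00176176]
t 8.65 pos [0.4415 0.0026 0.3225] rot [-3.141 -0.     1.439] F [ 0.2 -0.6 -0.2] w 0.0424
shift [-0.008  0.005  0.485] turn [-0. -0.  0.]
```

View pics/w6.png

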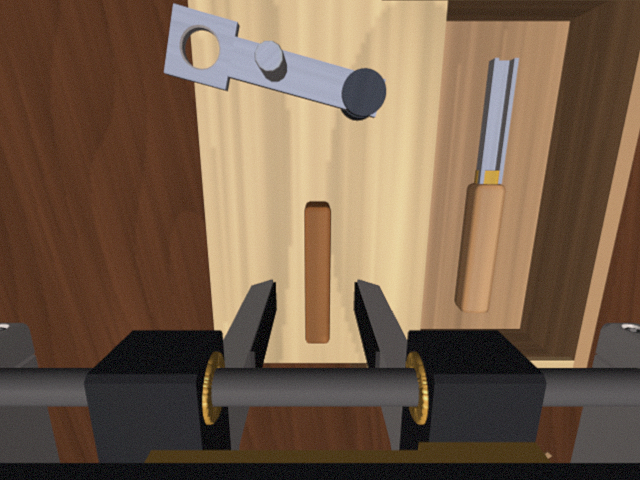

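The batten at (317,272) is centred between the fingers.

>>> {"op": "move_arm", "data": {"increments": [[[0.45, 0, 0, 0.15, 0, 0, 0], [0.45, 0, 0, 0.35, 0, 0, 0], [0.45, 0, 0, 0.46, 0, 0, 0], [0.45, 0, 0, 0.46, 0, 0, 0], [0.45, 0, 0, 0.46, 0, 0, 0]]]}}

```text
time: 9.12
tool_pos: [0.4417, 0.0025, 0.2764]
ee_rot: [-3.139, 0.0, 1.439]
wrist_force: [-0.6, 0.0, 0.0]
width: 0.0423
```

>>> {"op": "move_arm", "data": {"increments": [[[0.45, 0, 0.08, 0, 0, 0, 0], [0.45, 0, 0.16, 0, 0, 0, 0], [0.45, 0, 0.26, 0, 0, 0, 0], [0.45, 0, 0.38, 0, 0, 0, 0], [0.45, 0, 0.5, 0, 0, 0, 0], [0.45, 0, 0.65, 0, 0, 0, 0], [0.45, 0, 0.8, 0, 0, 0, 0], [0.45, 0, 0.9, 0, 0, 0, 0]]]}}

```text
time: 9.78
tool_pos: [0.5322, -0.0096, 0.2779]
ee_rot: [3.141, -0.0, 1.438]
wrist_force: [-3.6, 1.0, 2.0]
width: 0.0423
```

```bash
python3 -c "
from go import *
p=ch(13.6,-44);print(p);go(p[0],p[1],.2765,1.438)
from bench import robot
import cv2
p,d=robot.snapshot('wrist'); cv2.imwrite('pics/w7.png',p[:,:,::-1])"
```

```text
[ 0.56536329 -0.01471183]
t 9.7833 pos [ 0.5322 -0.0096  0.2779] rot [ 3.141 -0.     1.438] F [-3.6  1.   2. ] w 0.0423
shift [-0.007  0.335  0.014] turn [ 0. -0.  0.]
```

View pics/w7.png

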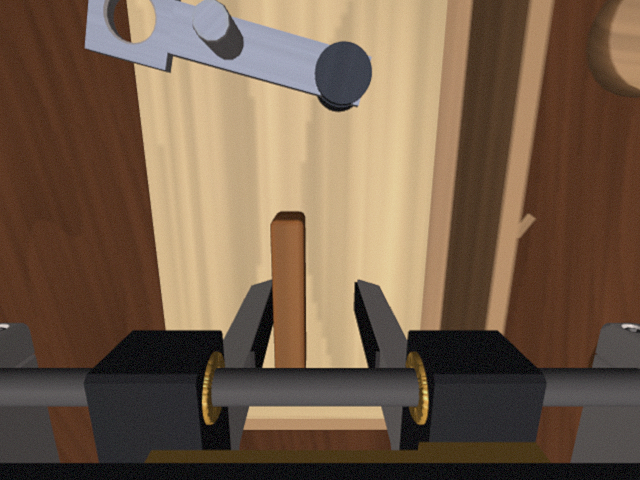

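The lid is sliding under about 3.6 N of push. The batten is against the left finger at (275,300), with about 33 mm still to go.

>>> {"op": "move_arm", "data": {"increments": [[[0.45, 0, 0.1, 0, 0, 0, 0], [0.45, 0, 0.18, 0, 0, 0, 0], [0.45, 0, 0.25, 0, 0, 0, 0], [0.45, 0, 0.29, 0, 0, 0, 0], [0.45, 0, 0.32, 0, 0, 0, 0], [0.45, 0, 0.34, 0, 0, 0, 0], [0.45, 0, 0.35, 0, 0, 0, 0]]]}}

```text
time: 10.42
tool_pos: [0.5653, -0.014, 0.2772]
ee_rot: [-3.142, 0.0, 1.439]
wrist_force: [-2.7, -0.3, 1.9]
width: 0.0427
```

```bash
python3 -c "
from go import *
p=ch(13.6,-44);print(p);go(p[0],p[1],.2765,1.438)
from bench import robot
import cv2
p,d=robot.snapshot('wrist'); cv2.imwrite('pics/w8.png',p[:,:,::-1])"
```

```text
[ 0.56536329 -0.01471183]
t 10.4167 pos [ 0.5653 -0.014   0.2772] rot [-3.142  0.     1.439] F [-2.7 -0.3  1.9] w 0.0427
shift [-0.007  0.001  0.007] turn [-0.  0.  0.]
```

View pics/w8.png

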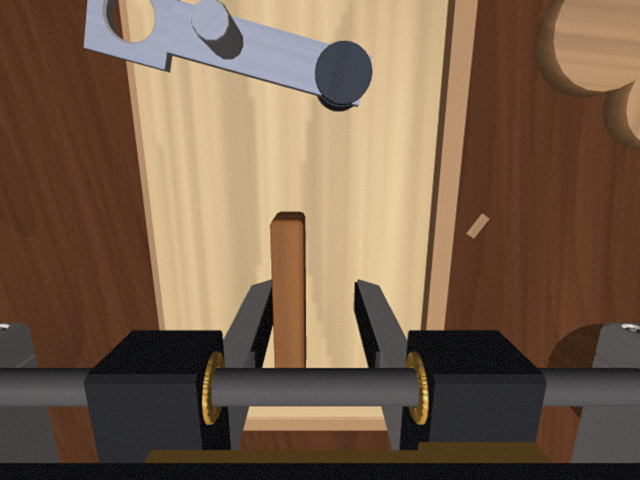

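>>> {"op": "move_arm", "data": {"increments": [[[0.45, 0, 0.02, 0, 0, 0, 0], [0.45, 0, 0.04, 0, 0, 0, 0], [0.45, 0, 0.04, 0, 0, 0, 0]]]}}

```text
time: 10.72
tool_pos: [0.5678, -0.0143, 0.277]
ee_rot: [-3.135, 0.0, 1.439]
wrist_force: [-9.5, 0.4, 6.9]
width: 0.0425
```

>>> {"op": "move_arm", "data": {"increments": [[[0.45, 0, 0.02, 0, 0, 0, 0], [0.45, 0, 0.04, 0, 0, 0, 0], [0.45, 0, 0.04, 0, 0, 0, 0]]]}}

```text
time: 10.97
tool_pos: [0.5696, -0.0145, 0.2767]
ee_rot: [-3.125, 0.001, 1.439]
wrist_force: [-18.1, 2.1, 11.2]
width: 0.0425
```

The force jumped to 18 N with little motion, so the lid is on its stop. I back off, rise and go to the hook post.

>>> {"op": "move_arm", "data": {"increments": [[[0.45, 0, -0.08, 0, 0, 0, 0], [0.45, 0, -0.16, 0, 0, 0, 0], [0.45, 0, -0.16, -0.2, 0, 0, 0], [0.45, 0, -0.16, -0.5, 0, 0, 0], [0.45, 0, -0.16, -0.65, 0, 0, 0], [0.45, 0, -0.16, -0.65, 0, 0, 0]]]}}

```text
time: 11.47
tool_pos: [0.5583, -0.013, 0.3471]
ee_rot: [3.13, -0.0, 1.438]
wrist_force: [0.1, -0.2, 0.3]
width: 0.0422
```

>>> {"op": "move_arm", "data": {"increments": [[[0.45, 0.2, -0.1, 0, 0, 0, 0], [0.45, 0.4, -0.2, 0, 0, 0, 0], [0.45, 0.5, -0.27, 0, 0, 0, 0], [0.45, 0.5, -0.27, 0, 0, 0, 0], [0.45, 0.5, -0.27, 0, 0, 0, 0]]]}}

```text
time: 11.88
tool_pos: [0.5369, 0.0404, 0.3413]
ee_rot: [-3.141, 0.001, 1.44]
wrist_force: [-0.3, -0.6, 0.1]
width: 0.0426
```

```bash
python3 -c "
from go import *
p=ch(-24,72.7);print(p);go(p[0],p[1],.340,1.438)
from bench import robot
import cv2,pickle
for n in ('wrist','top'):
  c=robot.camera_params(n)
  p,d=robot.snapshot(n); cv2.imwrite(f'pics/{n}9.png',p[:,:,::-1]);pickle.dump((c,d),open(n+'9.pkl','wb'))
cv2.imwrite('pics/top9c.png',cv2.resize(p[170:310,150:380,::-1],None,fx=3.4,fy=3.4,interpolation=cv2.INTER_CUBIC))"
```

```text
[0.54352248 0.10593488]
t 11.8833 pos [0.5369 0.0404 0.3413] rot [-3.141e+00  1.000e-03  1.440e+00] F [-0.3 -0.6  0.1] w 0.0426
shift [ 0.658 -0.02   0.013] turn [-0.     0.001  0.001]
```

View pics/wrist9.png

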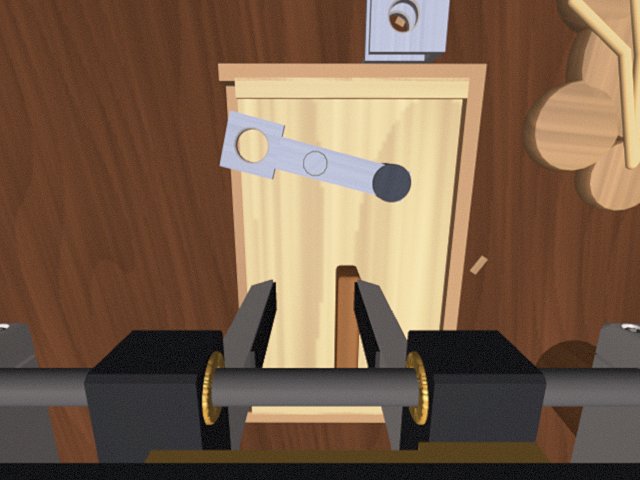

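View pics/top9c.png

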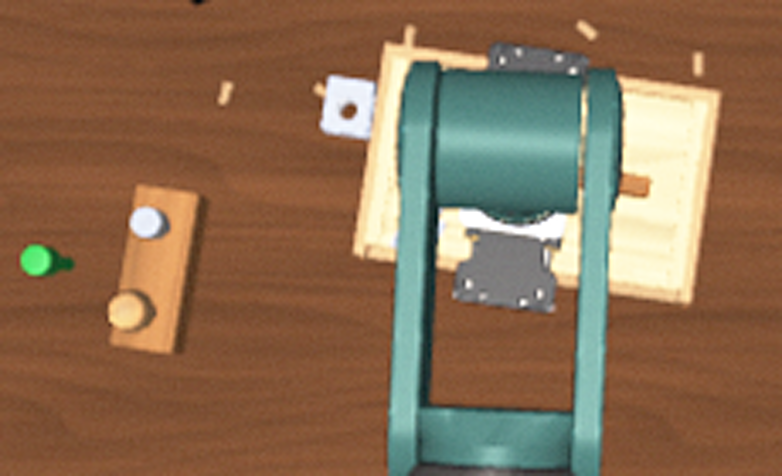

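```bash
python3 -c "
from go import *; from h import *
import pickle
c,d=pickle.load(open('wrist9.pkl','rb'))
def inv(p):
  q=p[:2]-O;cc,s=np.cos(A),np.sin(A);return np.round([(cc*q[0]+s*q[1])*1000,(-s*q[0]+cc*q[1])*1000],1)
for n,u,v,z in [('post',315,163,.119),('eye',253,145.5,.093),('pivot',391.5,182.5,.096),('catch',403,16,.103),('batten top far mid',347,266,.098),('batL',336,268,.098),('batR',358,268,.098)]:
  w=pix(u,v,z,c);print(n,w.round(4),inv(w))
W=cloud(d,c);print(W[182,391],W[163,315],W[140,280])
"
```

```text
post [0.5465 0.1102 0.119 ] [-21.6  77.3]
eye [0.5094 0.1251 0.093 ] [-60.3  87.2]
pivot [0.5927 0.0915 0.096 ] [26.7 64.9]
catch [0.6043 0.181  0.103 ] [ 26.3 155.1]
batten top far mid [0.5588 0.0408 0.098 ] [-0.2 10.1]
batL [0.5514 0.0403 0.098 ] [-7.5  8.7]
batR [0.566  0.0384 0.098 ] [7.2 8.8]
[0.59219181 0.09194377 0.09721867] [0.5464736  0.11016699 0.11949685] [0.52665569 0.12617074 0.09324907]
```

>>> {"op": "move_arm", "data": {"increments": [[[0.33, 0.2, 0, 0, 0, 0, 0], [0.33, 0.45, 0, 0, 0, 0, 0], [0.33, 0.69, 0, 0, 0, 0, 0], [0.33, 0.69, 0, 0.1, 0, 0, 0], [0.33, 0.69, 0, 0.1, 0, 0, 0], [0.33, 0.69, 0, 0.1, 0, 0, 0]]]}}

```text
time: 12.48
tool_pos: [0.5463, 0.1076, 0.3308]
ee_rot: [-3.139, 0.002, 1.438]
wrist_force: [0.2, -0.4, 0.7]
width: 0.031
```

```bash
python3 -c "
from go import *; from h import *
p=ch(-22.5,76);print(p);go(p[0],p[1],.297,1.438)
from bench import robot
import cv2,pickle
c=robot.camera_params('wrist')
p,d=robot.snapshot('wrist'); cv2.imwrite('pics/w10.png',p[:,:,::-1]);pickle.dump((c,d),open('w10.pkl','wb'))"
```

```text
[0.54544561 0.1090076 ]
t 12.4833 pos [0.5463 0.1076 0.3308] rot [-3.139e+00  2.000e-03  1.438e+00] F [ 0.2 -0.4  0.7] w 0.031
shift [ 0.013 -0.009  0.338] turn [-0.001  0.001 -0.   ]
```

View pics/w10.png

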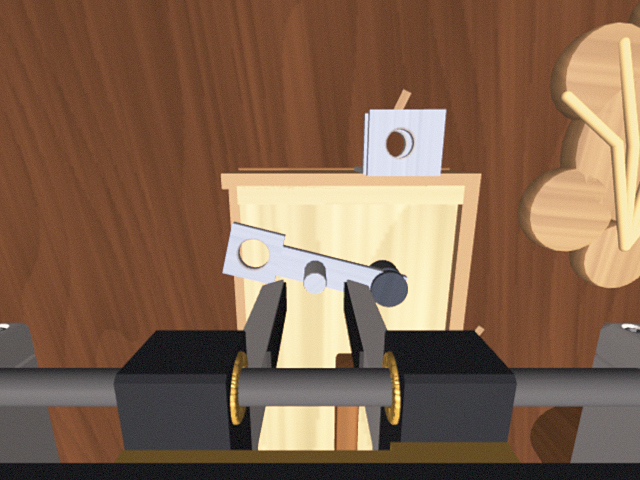

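The post at (315,283) is centred between the fingertips.

>>> {"op": "move_arm", "data": {"increments": [[[0.33, 0.01, -0.01, 0.15, 0, 0, 0], [0.33, 0.01, -0.01, 0.33, 0, 0, 0], [0.33, 0.01, -0.01, 0.33, 0, 0, 0], [0.33, 0.01, -0.01, 0.33, 0, 0, 0], [0, 0.01, -0.01, 0.33, 0, 0, 0], [0, 0.01, -0.01, 0.33, 0, 0, 0], [0, 0.01, -0.01, 0.33, 0, 0, 0], [0, 0.01, -0.01, 0.33, 0, 0, 0]]]}}

```text
time: 13.2
tool_pos: [0.5456, 0.1096, 0.3005]
ee_rot: [3.14, -0.0, 1.438]
wrist_force: [-0.2, -0.7, 1.9]
width: 0.0132
```

```bash
python3 -c "
from go import *; from h import *
p=ch(-22.5,76);go(p[0],p[1],.297,1.438)
from bench import robot
import cv2,pickle
c=robot.camera_params('wrist')
p,d=robot.snapshot('wrist'); cv2.imwrite('pics/w11.png',p[:,:,::-1]);pickle.dump((c,d),open('w11.pkl','wb'))"
```

```text
t 13.2 pos [0.5456 0.1096 0.3005] rot [ 3.14  -0.     1.438] F [-0.2 -0.7  1.9] w 0.0132
shift [-0.006 -0.001  0.035] turn [ 0.001 -0.     0.   ]
```

View pics/w11.png

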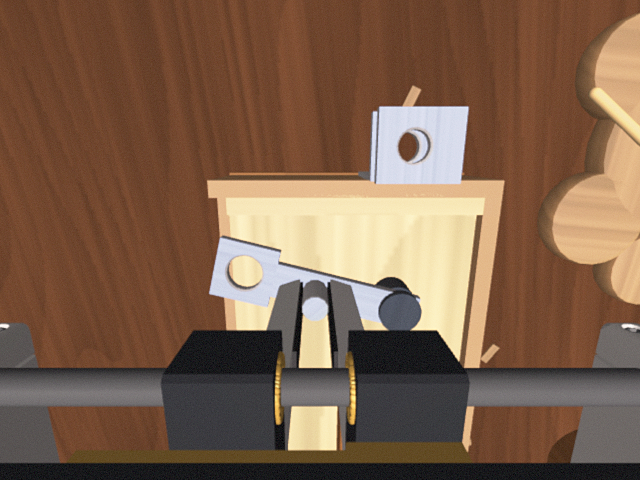

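The post is gripped (13 mm). Now I swing it along its arc.

>>> {"op": "move_arm", "data": {"increments": [[[0, 0.057, 0.018, 0, 0, 0, 0], [0, 0.103, 0.038, 0, 0, 0, 0], [0, 0.146, 0.063, 0, 0, 0, 0], [0, 0.187, 0.092, 0, 0, 0, 0], [0, 0.224, 0.125, 0, 0, 0, 0], [0, 0.258, 0.162, 0, 0, 0, 0], [0, 0.289, 0.202, 0, 0, 0, 0], [0, 0.289, 0.202, 0, 0, 0, 0]]]}}

```text
time: 13.92
tool_pos: [0.5683, 0.1373, 0.3002]
ee_rot: [-3.137, -0.003, 1.439]
wrist_force: [-5.9, 2.6, 6.9]
width: 0.013
```

```bash
python3 -c "
from go import *; from h import *
p=ch(-22.5+20.2,76+28.9);go(p[0],p[1],.30,1.438)
from bench import robot
import cv2,pickle
c=robot.camera_params('wrist')
p,d=robot.snapshot('wrist'); cv2.imwrite('pics/w12.png',p[:,:,::-1]);pickle.dump((c,d),open('w12.pkl','wb'))"
```

```text
t 13.9167 pos [0.5683 0.1373 0.3002] rot [-3.137e+00 -3.000e-03  1.439e+00] F [-5.9  2.6  6.9] w 0.013
shift [-0.022  0.012  0.002] turn [-0.003 -0.002  0.001]
```

View pics/w12.png

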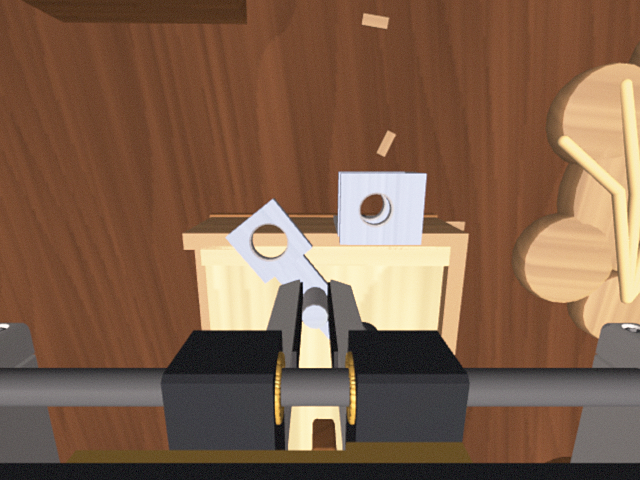

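The hook is partway, with its eye at (270,240) and about 7 N on the wrist. Continuing to closed.

>>> {"op": "move_arm", "data": {"increments": [[[0, 0.026, 0.042, 0, 0, 0, 0], [0, 0.047, 0.087, 0, 0, 0, 0], [0, 0.065, 0.134, 0, 0, 0, 0], [0, 0.077, 0.183, 0, 0, 0, 0], [0, 0.084, 0.232, 0, 0, 0, 0], [0, 0.087, 0.265, 0, 0, 0, 0], [0, 0.087, 0.282, 0, 0, 0, 0], [0, 0.087, 0.282, 0, 0, 0, 0]]]}}

```text
time: 14.63
tool_pos: [0.5974, 0.1457, 0.3004]
ee_rot: [-3.138, -0.013, 1.442]
wrist_force: [-4.6, 14.1, 4.0]
width: 0.0128
```

```bash
python3 -c "
from go import *; from h import *
p=ch(25.9,113.6);go(p[0],p[1],.30,1.438)
from bench import robot
import cv2,pickle
c=robot.camera_params('wrist')
p,d=robot.snapshot('wrist'); cv2.imwrite('pics/w13.png',p[:,:,::-1]);pickle.dump((c,d),open('w13.pkl','wb'))"
```

```text
t 14.6333 pos [0.5974 0.1457 0.3004] rot [-3.138 -0.013  1.442] F [-4.6 14.1  4. ] w 0.0128
shift [-0.057  0.017  0.003] turn [-0.002 -0.008  0.002]
```

View pics/w13.png

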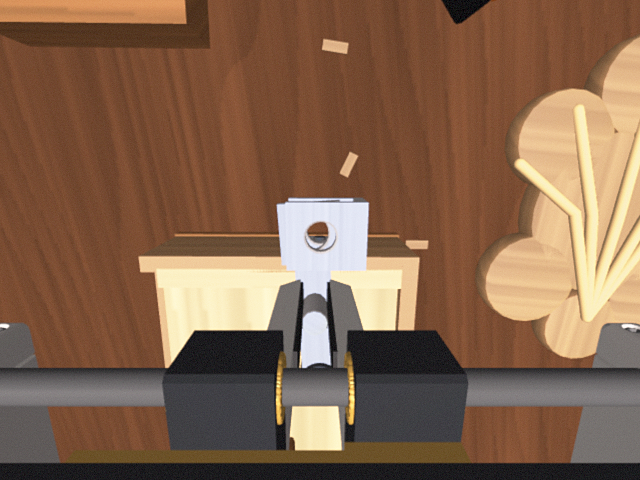

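>>> {"op": "move_arm", "data": {"increments": [[[0, 0.03, 0.015, 0, 0, 0, 0], [0, 0.04, 0.03, 0, 0, 0, 0], [0, 0.04, 0.04, 0, 0, 0, 0], [0, 0.04, 0.04, 0, 0, 0, 0]]]}}

```text
time: 15.02
tool_pos: [0.6013, 0.1476, 0.3003]
ee_rot: [-3.135, -0.007, 1.441]
wrist_force: [-6.9, 8.4, 6.3]
width: 0.0123
```

```bash
python3 -c "
from go import *; from h import *
p=ch(25.9,113.6);go(p[0],p[1],.30,1.438)
from bench import robot
import cv2,pickle
c=robot.camera_params('wrist')
p,d=robot.snapshot('wrist'); cv2.imwrite('pics/w14.png',cv2.resize(p[180:340,220:420,::-1],None,fx=3.7,fy=3.7,interpolation=cv2.INTER_CUBIC));pickle.dump((c,d),open('w14.pkl','wb'))"
```

```text
t 15.0167 pos [0.6013 0.1476 0.3003] rot [-3.135 -0.007  1.441] F [-6.9  8.4  6.3] w 0.0123
shift [-0.08  -0.019  0.002] turn [-0.004 -0.005  0.002]
```

View pics/w14.png

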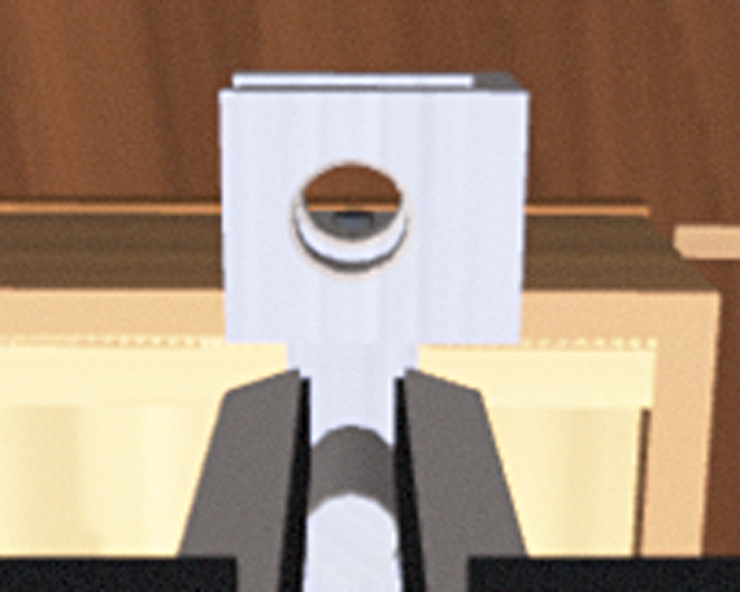

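>>> {"op": "move_arm", "data": {"increments": [[[0, 0.03, 0.02, 0, 0, 0, 0], [0, 0.03, 0.04, 0, 0, 0, 0], [0, 0.03, 0.04, 0, 0, 0, 0]]]}}

```text
time: 15.32
tool_pos: [0.6035, 0.1486, 0.3]
ee_rot: [-3.126, -0.001, 1.441]
wrist_force: [-17.8, 3.7, 12.5]
width: 0.0122
```

>>> {"op": "move_arm", "data": {"increments": [[[0.2, 0, -0.03, 0, 0, 0, 0], [0.33, 0, -0.05, 0, 0, 0, 0], [0.33, 0, -0.05, 0, 0, 0, 0], [0.33, 0, -0.05, 0, 0, 0, 0]]]}}

```text
time: 15.65
tool_pos: [0.6024, 0.1472, 0.299]
ee_rot: [3.141, 0.0, 1.439]
wrist_force: [0.6, 0.4, 0.6]
width: 0.0307
```

>>> {"op": "move_arm", "data": {"increments": [[[0.33, 0, 0, -0.2, 0, 0, 0], [0.33, 0, 0, -0.5, 0, 0, 0], [0.33, -0.2, 0, -0.8, 0, 0, 0], [0.33, -0.4, 0, -0.8, 0, 0, 0], [0.33, -0.4, 0, -0.8, 0, 0, 0]]]}}

```text
time: 16.07
tool_pos: [0.5976, 0.1048, 0.3824]
ee_rot: [3.135, 0.001, 1.435]
wrist_force: [-0.2, -0.3, -0.5]
width: 0.0311
```

```bash
python3 -c "
from go import *; from h import *
p=ch(25.9,113.6);go(p[0],p[1],.30,1.438)
from bench import robot
import cv2,pickle
c=robot.camera_params('wrist')
p,d=robot.snapshot('wrist'); cv2.imwrite('pics/w15.png',p[:,:,::-1]);pickle.dump((c,d),open('w15.pkl','wb'))"
```

```text
t 16.0667 pos [0.5976 0.1048 0.3824] rot [3.135e+00 1.000e-03 1.435e+00] F [-0.2 -0.3 -0.5] w 0.0311
shift [ 0.349 -0.045  0.824] turn [ 0.004  0.001 -0.002]
```

View pics/w15.png

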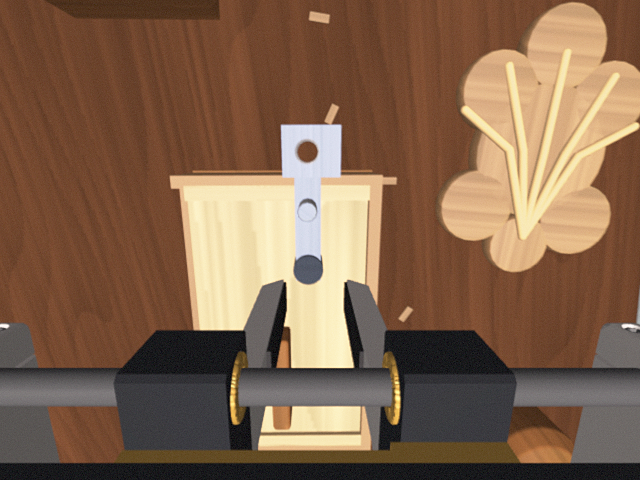

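The force rose to 18 N at the end of the swing, so it hit a stop. In the view, pivot (308,268), post (308,210) and catch hole (307,150) are in line. I measure the angle and the catch next.

```bash
python3 -c "
from go import *; from h import *
import pickle
c,d=pickle.load(open('w15.pkl','rb'))
p=cv2.imread('pics/w15.png')
cv2.imwrite('pics/w15c.png',cv2.resize(p[110:290,250:370],None,fx=3.3,fy=3.3,interpolation=cv2.INTER_CUBIC))
def inv(p):
  q=p[:2]-O;cc,s=np.cos(A),np.sin(A);return np.round([(cc*q[0]+s*q[1])*1000,(-s*q[0]+cc*q[1])*1000],1)
for n,u,v,z in [('post',307.5,211,.119),('pivot',308.3,268.5,.097),('catch',306.5,151,.103),('batten',282,380,.098),('armL',297,200,.093),('armR',319.5,200,.093),('armL2',296,250,.093),('armR2',320.5,250,.093)]:
  w=pix(u,v,z,c);print(n,w.round(4),inv(w))
"
python3 - <<'E'
from bench import robot
import cv2,pickle
c=robot.camera_params('side')
p,d=robot.snapshot('side'); cv2.imwrite('pics/s15.png',p[:,:,::-1])
E
```

```text
post [0.5995 0.1419 0.119 ] [ 26.7 115.8]
pivot [0.5929 0.093  0.097 ] [26.6 66.5]
catch [0.6042 0.1821 0.103 ] [ 26.1 156.2]
batten [ 0.5563 -0.0037  0.098 ] [  3.1 -34.3]
armL [0.5918 0.1474 0.093 ] [ 18.3 120.2]
armR [0.6088 0.1451 0.093 ] [ 35.5 120.1]
armL2 [0.5851 0.1084 0.093 ] [16.9 80.6]
armR2 [0.6044 0.1057 0.093 ] [36.4 80.5]
```

View pics/w15c.png

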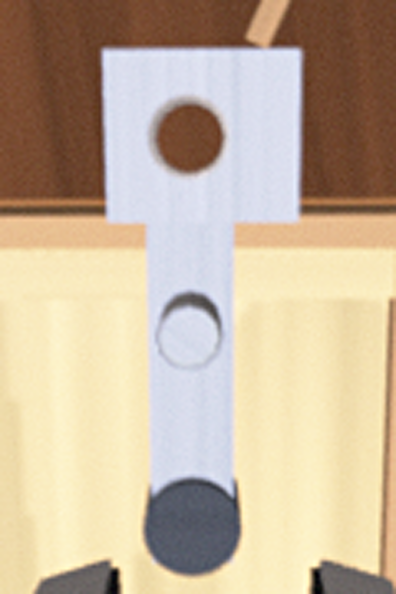

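The hook is closed: post and pivot agree within about 0.1 mm in chest x, and the eye is under the hole. On to the pin.

```bash
python3 go.py .5132 .300 .38 1.438
```

```text
t 16.1667 pos [0.5972 0.1069 0.3789] rot [ 3.141 -0.     1.437] F [-0.4 -0.  -0.2] w 0.031
shift [ 1.802 -1.09  -0.01 ] turn [ 0.    -0.    -0.001]
```

View pics/s15.png

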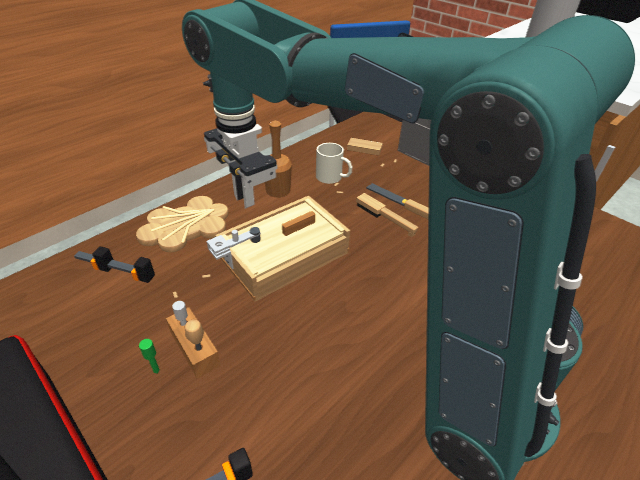

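The side view shows the lid shut and the hook in its catch at (220,243). The pin is still at (180,312), next to the green look-alike at (147,352).

>>> {"op": "move_arm", "data": {"increments": [[[0.45, 0.2, -0.1, 0, 0, 0, 0], [0.45, 0.5, -0.3, 0, 0, 0, 0], [0.45, 0.8, -0.5, 0, 0, 0, 0], [0.45, 1, -0.6, 0, 0, 0, 0], [0.45, 1, -0.6, 0, 0, 0, 0]]]}}

```text
time: 16.58
tool_pos: [0.5489, 0.2189, 0.3774]
ee_rot: [-3.138, -0.001, 1.445]
wrist_force: [0.6, -0.8, -0.6]
width: 0.0422
```

>>> {"op": "move_arm", "data": {"increments": [[[0.45, 0.2, -0.1, 0, 0, 0, 0], [0.45, 0.5, -0.3, 0, 0, 0, 0], [0.45, 0.8, -0.49, 0, 0, 0, 0], [0.45, 0.8, -0.49, 0, 0, 0, 0], [0.45, 0.8, -0.49, 0, 0, 0, 0], [0.45, 0.8, -0.49, 0, 0, 0, 0]]]}}

```text
time: 17.08
tool_pos: [0.5129, 0.3001, 0.378]
ee_rot: [-3.141, 0.002, 1.439]
wrist_force: [0.8, 0.0, -0.1]
width: 0.0421
```

```bash
python3 -c "
from go import *; from h import *
go(.5132,.335,.34,1.438)
from bench import robot
import cv2,pickle
c=robot.camera_params('wrist')
p,d=robot.snapshot('wrist'); cv2.imwrite('pics/w16.png',p[:,:,::-1]);pickle.dump((c,d),open('w16.pkl','wb'))"
```

```text
t 17.0833 pos [0.5129 0.3001 0.378 ] rot [-3.141e+00  2.000e-03  1.439e+00] F [ 0.8  0.  -0.1] w 0.0421
shift [ 0.347 -0.043  0.379] turn [-0.001  0.001  0.001]
```

View pics/w16.png

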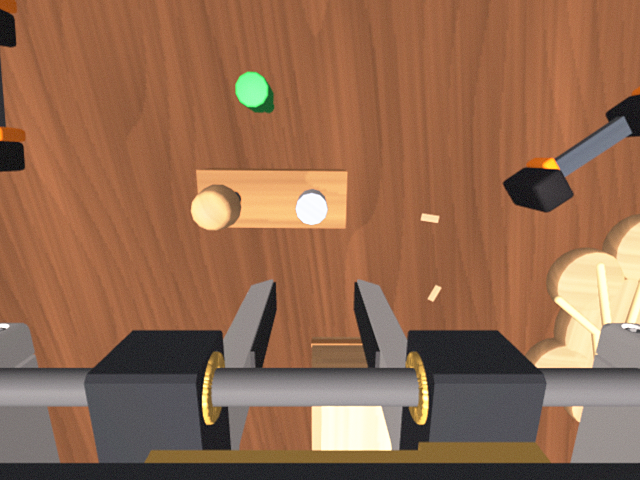

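```bash
python3 -c "
from go import *; from h import *
import pickle
c,d=pickle.load(open('w16.pkl','rb'))
p=cv2.imread('pics/w16.png')
W=cloud(d,c);s=W[185:232,290:335].reshape(-1,3);q=s[(s[:,2]>.09)&(s[:,2]<.112)]
print(cv2.minEnclosingCircle((q[:,:2]*1000).astype(np.float32)),np.median(q,0),q.mean(0))
w=pix(311.5,208,.102,c);print(w); go(w[0],w[1],.33,1.438); print(pix(214,209,.12,c),pix(252,90,.09,c))
"
```

```text
((514.8117065429688, 336.769287109375), 11.86562728881836) [0.51486981 0.33742277 0.10222442] [0.51486    0.3373365  0.10191269]
[0.51534874 0.33711053 0.102     ]
t 17.1333 pos [0.5132 0.2996 0.3783] rot [-3.141e+00  1.000e-03  1.438e+00] F [-0.  -0.3 -0.5] w 0.0425
shift [ 0.375 -0.028  0.482] turn [-0.     0.001 -0.   ]
[0.45004108 0.34775733 0.12      ] [0.48461379 0.42357997 0.09      ]
```

Pin head (steel) is at (311,208) in the wrist view; the awl is at (214,209) and the green look-alike at (252,90). Both cameras give the same pin-to-catch offset, (+89.2, -155) mm.

>>> {"op": "move_arm", "data": {"increments": [[[0.45, 0.15, -0.02, 0, 0, 0, 0], [0.45, 0.3, -0.03, 0.1, 0, 0, 0], [0.45, 0.37, -0.03, 0.3, 0, 0, 0], [0.45, 0.37, -0.03, 0.5, 0, 0, 0], [0.45, 0.37, -0.03, 0.6, 0, 0, 0], [0.45, 0.37, -0.03, 0.6, 0, 0, 0], [0.45, 0.37, -0.03, 0.6, 0, 0, 0]]]}}

```text
time: 17.72
tool_pos: [0.5146, 0.3375, 0.3181]
ee_rot: [-3.14, 0.001, 1.438]
wrist_force: [0.1, -0.5, 0.0]
width: 0.0423
```

```bash
python3 -c "
from go import *; from h import *
go(.5148,.3365,.273,1.438)
from bench import robot
import cv2,pickle
c=robot.camera_params('wrist')
p,d=robot.snapshot('wrist'); cv2.imwrite('pics/w17.png',p[:,:,::-1]);pickle.dump((c,d),open('w17.pkl','wb'))"
```

```text
t 17.7167 pos [0.5146 0.3375 0.3181] rot [-3.140e+00  1.000e-03  1.438e+00] F [ 0.1 -0.5  0. ] w 0.0423
shift [-0.009  0.004  0.451] turn [-0.001  0.001  0.   ]
```

View pics/w17.png

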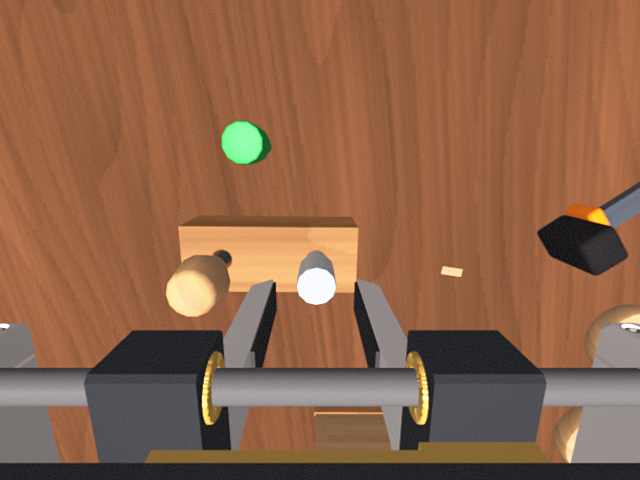

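The pin head at (316,283) is centred between the fingers, and the awl at (198,285) stays clear. Descending and gripping.

>>> {"op": "move_arm", "data": {"increments": [[[0.45, 0, 0, 0.15, 0, 0, 0], [0.45, 0, 0, 0.35, 0, 0, 0], [0.45, 0, 0, 0.45, 0, 0, 0], [0.45, 0, 0, 0.45, 0, 0, 0], [0, 0, 0, 0.45, 0, 0, 0], [0, 0, 0, 0.45, 0, 0, 0], [0, 0, 0, 0.45, 0, 0, 0], [0, 0, 0, 0.45, 0, 0, 0]]]}}

```text
time: 18.43
tool_pos: [0.5149, 0.3375, 0.2758]
ee_rot: [3.139, -0.002, 1.438]
wrist_force: [-0.9, 0.6, 1.3]
width: 0.0233
```

>>> {"op": "move_arm", "data": {"increments": [[[0, 0, 0, 0, 0, 0, 0], [0, 0, 0, 0, 0, 0, 0], [0, 0, 0, 0, 0, 0, 0]]]}}

```text
time: 18.68
tool_pos: [0.5149, 0.3375, 0.2757]
ee_rot: [3.139, -0.002, 1.439]
wrist_force: [0.1, -0.6, 4.7]
width: 0.0231
```

>>> {"op": "move_arm", "data": {"increments": [[[0, 0, 0, -0.1, 0, 0, 0], [0, 0, 0, -0.25, 0, 0, 0], [0, 0, 0, -0.5, 0, 0, 0], [0, 0, 0, -0.8, 0, 0, 0], [0, 0, 0, -1, 0, 0, 0], [0, 0, 0, -1, 0, 0, 0]]]}}

```text
time: 19.18
tool_pos: [0.515, 0.3376, 0.38]
ee_rot: [3.134, -0.005, 1.439]
wrist_force: [0.3, 0.1, -0.5]
width: 0.0235
```

```bash
python3 -c "
from go import *; from h import *
go(.5148+.0892,.3365-.155,.40,1.438)
from bench import robot
import cv2,pickle
c=robot.camera_params('wrist')
p,d=robot.snapshot('wrist'); cv2.imwrite('pics/w18.png',p[:,:,::-1]);pickle.dump((c,d),open('w18.pkl','wb'))"
```

```text
t 19.1833 pos [0.515  0.3376 0.38  ] rot [ 3.134 -0.005  1.439] F [ 0.3  0.1 -0.5] w 0.0235
shift [-1.429  1.09  -0.199] turn [ 0.005 -0.003  0.   ]
```

View pics/w18.png

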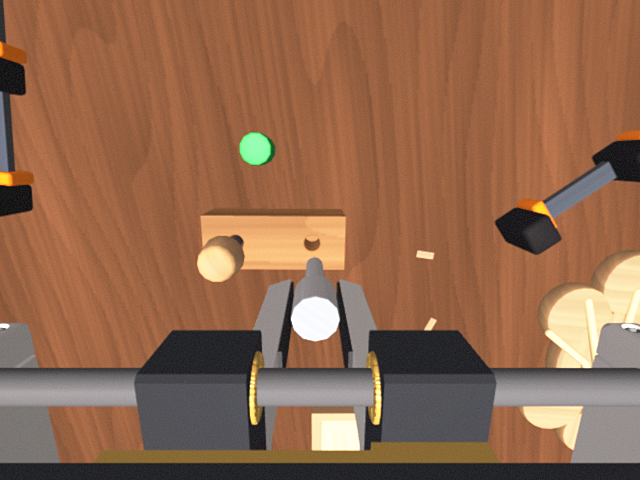

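The pin is held upright, its shank clear of the block. Moving above the catch.

>>> {"op": "move_arm", "data": {"increments": [[[0, -0.1, 0.1, -0.1, 0, 0, 0], [0, -0.3, 0.3, -0.2, 0, 0, 0], [0, -0.6, 0.5, -0.2, 0, 0, 0], [0, -0.9, 0.7, -0.2, 0, 0, 0], [0, -1, 0.8, -0.2, 0, 0, 0], [0, -1, 0.8, -0.2, 0, 0, 0]]]}}

```text
time: 19.73
tool_pos: [0.5825, 0.224, 0.3916]
ee_rot: [-3.138, 0.003, 1.433]
wrist_force: [-0.2, -0.6, -1.1]
width: 0.0232
```

```bash
python3 -c "
from go import *
go(.6041,.1825,.40,1.438)"
```

```text
t 19.7333 pos [0.5825 0.224  0.3916] rot [-3.138e+00  3.000e-03  1.433e+00] F [-0.2 -0.6 -1.1] w 0.0232
shift [-0.381  0.271 -0.084] turn [-0.002  0.002 -0.003]
```

>>> {"op": "move_arm", "data": {"increments": [[[0, -0.15, 0.1, 0, 0, 0, 0], [0, -0.3, 0.2, 0, 0, 0, 0], [0, -0.43, 0.28, 0, 0, 0, 0], [0, -0.43, 0.28, 0, 0, 0, 0], [0, -0.43, 0.28, 0, 0, 0, 0], [0, -0.43, 0.28, 0, 0, 0, 0]]]}}

```text
time: 20.23
tool_pos: [0.6024, 0.1822, 0.3937]
ee_rot: [-3.14, -0.0, 1.439]
wrist_force: [0.2, -0.3, 0.0]
width: 0.0229
```

```bash
python3 -c "
from go import *
go(.6041,.1825,.38,1.438)
from bench import robot
import cv2,pickle
c=robot.camera_params('wrist')
p,d=robot.snapshot('wrist'); cv2.imwrite('pics/w19.png',p[:,:,::-1]);pickle.dump((c,d),open('w19.pkl','wb'))"
```

```text
t 20.2333 pos [0.6024 0.1822 0.3937] rot [-3.14  -0.     1.439] F [ 0.2 -0.3  0. ] w 0.0229
shift [0.005 0.017 0.137] turn [-0.001 -0.     0.001]
```

View pics/w19.png

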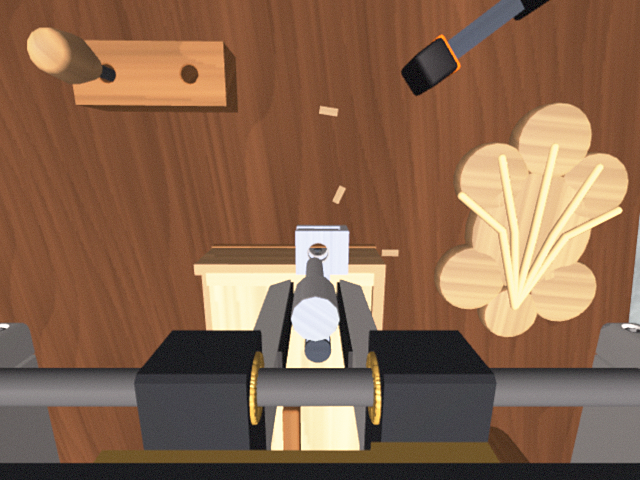

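>>> {"op": "move_arm", "data": {"increments": [[[0, 0.005, 0.015, 0.05, 0, 0, 0], [0, 0.005, 0.015, 0.13, 0, 0, 0], [0, 0.005, 0.015, 0.16, 0, 0, 0], [0, 0.005, 0.015, 0.16, 0, 0, 0], [0, 0.005, 0.015, 0.16, 0, 0, 0]]]}}

```text
time: 20.7
tool_pos: [0.6041, 0.1819, 0.3773]
ee_rot: [-3.14, 0.001, 1.439]
wrist_force: [-0.9, -0.2, -0.6]
width: 0.023
```

```bash
python3 -c "
from go import *; from h import *
go(.6041,.1825,.311,1.438)
from bench import robot
import cv2,pickle
c=robot.camera_params('wrist')
p,d=robot.snapshot('wrist'); cv2.imwrite('pics/w20.png',cv2.resize(p[200:350,240:400,::-1],None,fx=4,fy=4,interpolation=cv2.INTER_CUBIC));pickle.dump((c,d),open('w20.pkl','wb'))
cv2.imwrite('pics/w20f.png',p[:,:,::-1])
# expected tip pixel if pin axis at tool axis
o=robot.get_obs()
P=np.array([[.6041,.1825,.1125],[.6041,.1825,.103],[.6042,.1821,.103]])
K=c['mtx'];q=(P@np.array(c['R']).T+np.array(c['t']))@K.T;print(q[:,:2]/q[:,2:])"
```

```text
t 20.7 pos [0.6041 0.1819 0.3773] rot [-3.140e+00  1.000e-03  1.439e+00] F [-0.9 -0.2 -0.6] w 0.023
shift [0.007 0.    0.663] turn [-0.001  0.     0.001]
[[314.89362979 260.52572748]
 [314.92204563 256.8598427 ]
 [315.12338096 257.34863951]]
```

View pics/w20.png

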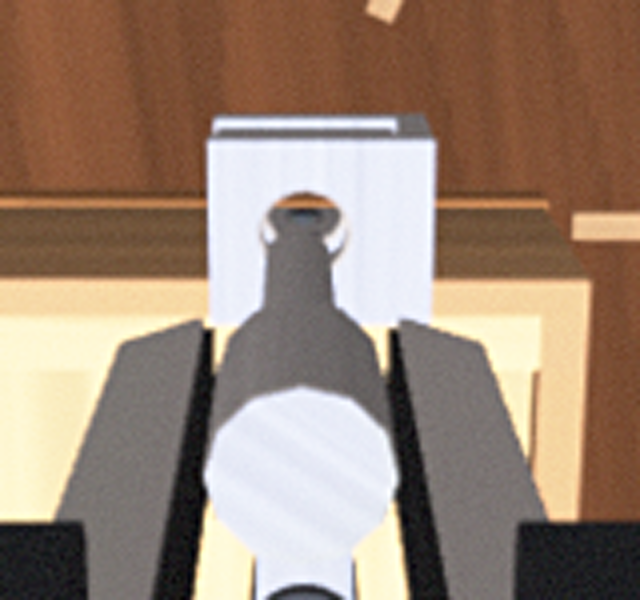

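The pin tip at zoomed (300,235) sits over the hole, whose centre is about (304,228). It is within about 1 mm, so I insert it with a slight correction.

>>> {"op": "move_arm", "data": {"increments": [[[0, 0.005, 0.006, 0.05, 0, 0, 0], [0, 0.005, 0.006, 0.1, 0, 0, 0], [0, 0.005, 0.006, 0.15, 0, 0, 0], [0, 0.005, 0.006, 0.2, 0, 0, 0], [0, 0.005, 0.006, 0.2, 0, 0, 0]]]}}

```text
time: 21.17
tool_pos: [0.6047, 0.1819, 0.3562]
ee_rot: [-3.139, 0.001, 1.438]
wrist_force: [0.2, 0.3, -0.6]
width: 0.0235
```

```bash
python3 -c "
from go import *; from h import *
go(.6041,.1825,.311,1.438)
from bench import robot
import cv2,pickle
p,d=robot.snapshot('wrist'); cv2.imwrite('pics/w21.png',cv2.resize(p[200:350,240:400,::-1],None,fx=4,fy=4,interpolation=cv2.INTER_CUBIC))"
```

```text
t 21.1667 pos [0.6047 0.1819 0.3562] rot [-3.139e+00  1.000e-03  1.438e+00] F [ 0.2  0.3 -0.6] w 0.0235
shift [ 0.005 -0.006  0.452] turn [-0.002  0.001  0.   ]
```

View pics/w21.png

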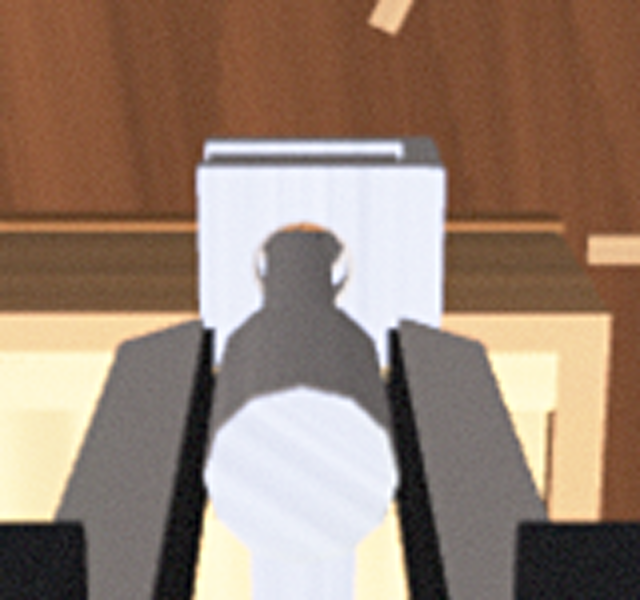

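The tip is inside the hole with no side force. Continuing down.

>>> {"op": "move_arm", "data": {"increments": [[[0, 0.003, 0, 0.06, 0, 0, 0], [0, 0.003, 0, 0.12, 0, 0, 0], [0, 0.003, 0, 0.18, 0, 0, 0], [0, 0.003, 0, 0.24, 0, 0, 0], [0, 0.003, 0, 0.3, 0, 0, 0], [0, 0.003, 0, 0.36, 0, 0, 0], [0, 0.003, 0, 0.42, 0, 0, 0], [0, 0.003, 0, 0.42, 0, 0, 0]]]}}

```text
time: 21.88
tool_pos: [0.6046, 0.1823, 0.3141]
ee_rot: [-3.139, 0.001, 1.438]
wrist_force: [-0.4, 0.3, -0.1]
width: 0.0233
```

```bash
python3 -c "
from go import *; from h import *
go(.6041,.1825,.311,1.438)
from bench import robot
import cv2,pickle
p,d=robot.snapshot('wrist'); cv2.imwrite('pics/w22.png',cv2.resize(p[200:350,240:400,::-1],None,fx=4,fy=4,interpolation=cv2.INTER_CUBIC))"
```

```text
t 21.8833 pos [0.6046 0.1823 0.3141] rot [-3.139e+00  1.000e-03  1.438e+00] F [-0.4  0.3 -0.1] w 0.0233
shift [ 0.002 -0.006  0.031] turn [-0.002  0.001  0.   ]
```

View pics/w22.png

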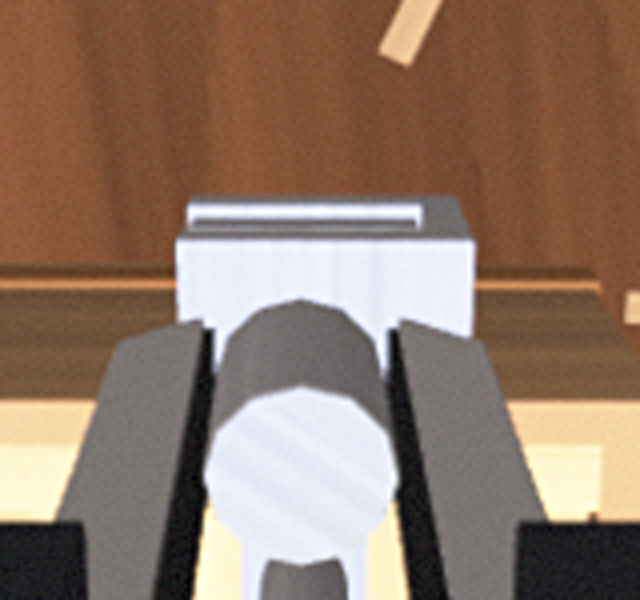

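>>> {"op": "move_arm", "data": {"increments": [[[0, 0, 0, 0.02, 0, 0, 0], [0, 0, 0, 0.035, 0, 0, 0], [0, 0, 0, 0.035, 0, 0, 0]]]}}

```text
time: 22.18
tool_pos: [0.605, 0.1824, 0.3127]
ee_rot: [3.141, 0.0, 1.439]
wrist_force: [-0.9, -0.2, -0.3]
width: 0.0235
```

>>> {"op": "move_arm", "data": {"increments": [[[0.3, 0, 0, 0, 0, 0, 0], [0.42, 0, 0, 0, 0, 0, 0], [0.42, 0, 0, 0, 0, 0, 0], [0.42, 0, 0, 0, 0, 0, 0], [0.42, 0, 0, 0, 0, 0, 0]]]}}

```text
time: 22.6
tool_pos: [0.605, 0.1824, 0.3129]
ee_rot: [3.141, -0.0, 1.438]
wrist_force: [-0.3, 1.6, -0.6]
width: 0.0391
```

>>> {"op": "move_arm", "data": {"increments": [[[0.42, 0, 0, -0.1, 0, 0, 0], [0.42, 0, 0, -0.3, 0, 0, 0], [0.42, 0, 0, -0.6, 0, 0, 0], [0.42, -0.2, 0, -1, 0, 0, 0], [0.42, -0.4, 0, -1, 0, 0, 0], [0.42, -0.4, 0, -1, 0, 0, 0]]]}}

```text
time: 23.1
tool_pos: [0.5997, 0.1403, 0.4184]
ee_rot: [3.132, -0.0, 1.436]
wrist_force: [0.5, 0.2, 0.1]
width: 0.0399
```

```bash
python3 -c "
from go import *; from h import *
go(.6041,.1825,.311,1.438)
from bench import robot
import cv2,pickle
c=robot.camera_params('wrist')
p,d=robot.snapshot('wrist'); cv2.imwrite('pics/w23.png',p[:,:,::-1]);pickle.dump((c,d),open('w23.pkl','wb'))
c=robot.camera_params('side')
p,d=robot.snapshot('side'); cv2.imwrite('pics/s23.png',cv2.resize(p[170:370,120:380,::-1],None,fx=3,fy=3,interpolation=cv2.INTER_CUBIC))"
```

```text
t 23.1 pos [0.5997 0.1403 0.4184] rot [ 3.132 -0.     1.436] F [0.5 0.2 0.1] w 0.0399
shift [ 0.424 -0.023  1.074] turn [ 0.006 -0.    -0.002]
```

View pics/w23.png

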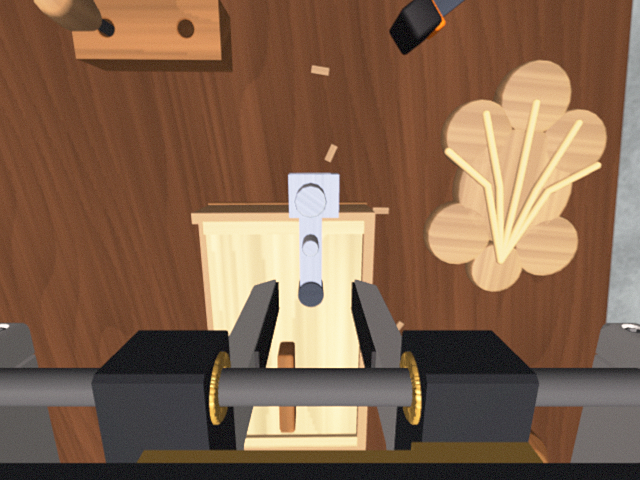

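View pics/s23.png

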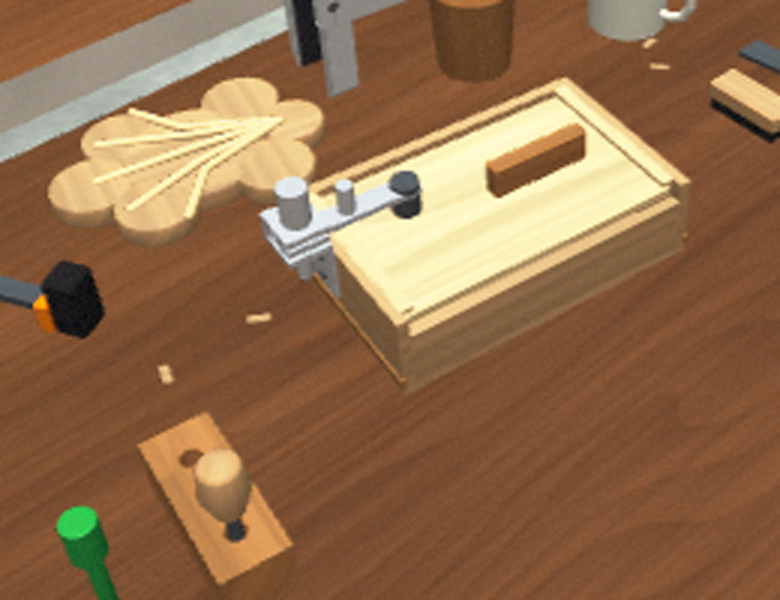

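The pin stands in the catch with its head on the lug, at (293,205) in the side crop. The hook is closed and the lid is shut. One numeric check on the head height and hook line before handing in.

```bash
python3 -c "
from h import *; import pickle
c,d=pickle.load(open('w23.pkl','rb'));W=cloud(d,c)
s=W[188:216,296:326].reshape(-1,3);q=s[(s[:,2]>.125)];print('head top',len(q),np.median(q,0),cv2.minEnclosingCircle((q[:,:2]*1000).astype(np.float32)))
print('catch top',W[176:186,294:300,2].mean())
a=pix(310.5,246,.119,c);b=pix(311,295,.097,c);e=a-b;print('hook dir vs chest y',np.arctan2(-e[0],e[1])+.1326)
b=pix(287,387,.098,c);print(b)
from bench import robot
o=robot.get_obs();print(o['wrist_force'].round(2),np.abs(o['qvel']).max())
"
```

```text
head top 746 [0.60489239 0.18169765 0.13727572] ((606.7232055664062, 192.59197998046875), 22.264511108398438)
catch top 0.10329656598506844
hook dir vs chest y 0.0016442012112304893
[ 0.55597559 -0.0011689   0.098     ]
[-0.89  0.11 -0.35] 0.03337280081070927
```

The head top is at 137.3 mm (137 expected), the pin is on the hole axis within about 1 mm, and the hook angle is about 0.002 rad. A short hold to settle, then I hand in.

>>> {"op": "move_arm", "data": {"increments": [[[0.42, 0, 0, -0.1, 0, 0, 0], [0.42, 0, 0, -0.1, 0, 0, 0], [0.42, 0, 0, -0.1, 0, 0, 0], [0.42, 0, 0, -0.1, 0, 0, 0]]]}}

```text
time: 23.53
tool_pos: [0.5997, 0.1434, 0.422]
ee_rot: [-3.14, 0.0, 1.439]
wrist_force: [0.7, -0.4, -0.2]
width: 0.0396
```

```bash
python3 -c "
from bench import robot
print(robot.get_obs()['time']);print(robot.close_job())"
```

```text
23.5333
the job is handed in; nothing more can be done
None
```

The job is done and handed in at 23.5 s. No verdict was reported, so what follows rests on my own measurements.

I laid the gouge in the chest and pushed the lid shut against its stop by the batten. I then swung the hook home by its post until it hit its stop (about 18 N), and put the steel pin down through the catch and the hook's eye.

Last checks:
- **Pin:** the head top is at 137.3 mm against 137 expected, so the head sits on the catch. The axis is about 1 mm from the hole's axis. I judged it upright by eye only.
- **Hook:** its angle is about 0.002 rad.
- **Lid:** closed by eye in the last pictures, and the push force rose to about 18 N against the far stop. I did not measure the remaining gap directly.
- **Gouge:** flat and well inside when I last saw it. It cannot be seen now that the lid is shut.
- **Bystanders:** I never touched the rasp, brush, awl, mallet or mug. I did not re-measure their positions.
- **Robot:** it is clear of everything, with only sensor noise on the wrist.

One disagreement: the wrist and top cameras differed by 2 to 3 mm in absolute position. They gave the same pin-to-catch offset to within 1 mm, so I used that offset to fit the pin.

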